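Assemble a keyed tenon joint in the woodshop jig

ROBOT

A 6-joint arm with a two-finger parallel gripper is mounted at the origin on the work surface. World frame = base frame: x ahead of the robot, y to its left, z up, the work surface at z = 0. Lengths are in mm, angles in degrees, forces in N, time in s.
With the tool pointing down it reaches from about 325 to 850 mm from the base axis. Payload 15.5 kg.
Tool frame: the origin (TCP) lies between the finger pads; the fingertips stand 14 mm ahead of it and the grasp point (between the pads) lies 5 mm behind it (bot.tip_extent is the x of the fingertips in the tool frame, in mm); x points along the fingers, y is the direction in which the jaws open and shut, and the axes are right-handed (so a half turn about x gives the same grasp; the last joint's range is limited). The gripper opens to 91 mm and grips with 3 to 60 N. Pads are 32 mm wide; open, the fingers measure 118 mm over their backs; the gripper's body (76 mm by 178 mm) begins 60 mm behind the grasp point.
Start: joints at [-70.502, 28.281, 77.091, -0, 74.628, -5.472], TCP at [263.836, -566.584, 227.915] pointing down, gripper open.
Joint ranges: [-166.48, 166.48], [-47.26, 123.95], [12.59, 153.08], [-70.14, 250.14], [6.76, 159.57], [-176.63, 176.63]. Speed limits (degrees/s): [108.29, 108.29, 147.25, 172.46, 172.46, 172.46].

INTERFACE

Orientations are given as [roll, pitch, yaw] about the fixed x, y, z axes, in that order (R = Rz(yaw) Ry(pitch) Rx(roll)).
In Python, from bench import bot, vision gives the robot as it stands.
- The arm moves only by the shell command python3 -m crank 'ROWS'. ROWS is JSON, a list of rows, each an object with "gripper": the closure, from 0 (fully open) to 1 (shut); "linear": the shift along the tool's x, y, z in mm, a list of three; "delta_rot": the turn, a rotation vector about the tool's x, y, z in degrees, a list of three. In form: [{"gripper": gripper, "linear": [x, y, z], "delta_rot": [wx, wy, wz]}, ...]. A call has 1 to 5 rows; each row is the pose to reach, as a shift and turn from the pose measured when the call began, along the tool's axes at that moment; what a row does not reach only later rows make up. A row lasts 1/12 s, in which the tool goes at most 41.7 mm and 7.16 degrees, less where a joint would pass 70% of its speed; a pose out of reach is approached as far as the arm can. A call with a gripper value outside its range is refused whole. The fingers move at their own pace and stop on an object; the grip force is fixed at half the most. Time passes only in rows, so rows that repeat a pose let the fingers close. It gives the time, the measured TCP pose, the force and the opening at its end, in the units of the state.
- bot.sense(): the state, without advancing time (a new reading comes with each control period).
- vision.read_camera(name): name is "scene" or "top" or "wrist"; returns the picture (480x640x3 uint8, red, green, blue); there is no depth.
- vision.get_calibration(name): a dict with "intrinsics" (3x3 intrinsics, pixels), "k1" (the pictures are not rectified: a ray, as slopes to the right and down, at radius r is drawn at 1 + k1 r^2 times it, then the intrinsics apply), "origin" and "orientation" of the camera in the world. Camera axes: x right, y up, looking along -z (the intrinsics and any distortion apply to the point x, -y, -z); pixel columns grow to the right and rows downward; lengths in mm; the calibration is good to about 2 mm. A picture is of the moment at which its call begins: read the wrist's pose just before it. get_calibration takes no time and is no camera call; for the wrist camera it gives the pose at the moment of the call.
- bot.finish_job(): hands the job in, once; it reports no verdict.
The state is a dict: "clock": time; "joint_positions": joint angles; "joint_vel": joint speeds; "effort": joint torques, N m; "tcp_pos": TCP position; "ee_rot": TCP orientation; "force": force on the tool from outside, world axes, zero at the start; "wrist_torque": the same for the moment, N m; "gripper_width": finger opening in mm.
Only numpy, scipy, OpenCV 4.12 (cv2) and the standard library are available. Lean on these libraries where they do the work, as an engineer would, in place of code of your own. Each camera call takes 0.05 s, during which the arm holds its last target.

TASK

Push the loose rail along the jig so that its tenon goes through the mortise in the upright post and the rail's shoulder is fully home against the post. Then take the tapered wooden key from the stand, put it thin end down into the slot in the tenon that sticks out behind the post, its straight face against the post, and press it down firmly until it is tight; leave it standing there. Do not disturb the other things on the bench.

Things in the scene. Friction and masses are not known exactly. Their poses are not given: they have to be found in the camera images.
- jig: Fixed plywood assembly jig, 330 x 140 mm. Origin: on the entry face of its upright post, mid-width of the mortise, level with the flat bed's top (45 mm above the table). x = the way the rail is pushed, y = left of that, z up. Bed: x -228 to 0, y -38 to 74. A straight fence 25 mm high has its face at y = -23: a rail flush along it is in line with the mortise. The y + side is open.
- mortise (a point): Centre of the mortise on the post's entry face, 20 mm above the bed. Through hole 32 mm wide (jig y), 28 mm high. The post is 24 mm thick (jig x 0 to 24), 85 mm wide, its top 47 mm above the bed. Behind the post (jig x over 24) there is no bed, only a base board 33 mm below bed level. Axes as the jig's.
- rail: Loose wooden rail, 0.15 to 0.3 kg, on the bed, at first crooked and off the fence, tenon towards the post. Origin: mid-width of its underside, in the plane of its shoulder; x = towards the tenon, z up. Body x -130 to 0, 45 wide, 40 high; tenon x 0 to 62, 30 wide, 26 high (z 7 to 33 mm), its last 4 mm slimmer. Home: its origin and axes coincide with the jig's. Slides with about 1 to 3 N.
- slot (a point): Middle of the top mouth of the vertical through slot in the tenon, at x = 35, z = 33 mm of the rail; axes as the rail's. Slot 15 mm wide (y), from x = 21 to 46 of the rail at its top; the end wall far from the rail slopes in to x = 41 at the bottom, to match the key. With the rail home the slot is open from the post's far face (rail x = 24) to x = 46.
- rail_end (a point): Centre of the rail's flat rear end face (45 x 40 mm), where it can be pushed; 130 mm behind the shoulder, 20 mm above the bed. Axes as the rail's.
- key: Loose tapered wooden key, about 20 g, upright in one of the stand's slots, thin end down. 95 high, 13 wide (y; parallel sides, grasp across these), 13 thick at the foot, growing 1 in 5 to 32 mm at the top. Origin: middle of the foot; z up the key. Straight face at x = -6.5 mm all the way up; the sloping face is at x = 6.5 at the foot, 25.5 at the top.
- key_top (a point): Point on the key's top, 95 mm above its origin; the top face spans x -6.5 to 25.5, y -6.5 to 6.5 mm from it. Axes as the key's. Tight in the joint, the key's x axis points as the rail's and its foot is at about x = 30.5, y = 0, z = -12 mm of the rail (top 83 mm above bed level). 12 to 20 N straight down on the top makes it tight and it stays so; its own weight or a drop does not.
- stand: Fixed plywood block 120 x 55 x 45 mm, origin at the centre of its underside. Two equal slots 22 x 15 mm, 35 mm deep, at x = -28 and x = 28 mm, long side along x. The key stands in one, the square bar in the other.
- bar: Bystander: straight wooden bar 18 x 13 x 86 mm, parallel all the way up, in the other slot of the stand; same wood as the key. Origin in its foot. To be left there.
- bowl: Bystander: turned wooden bowl, 120 mm across, 50 mm high. Origin at its underside.
- mallet: Bystander: mallet lying on the bench.
- screwdriver: Bystander: screwdriver lying on the bench.
- jar: Bystander: glass jar 64 mm across, 85 mm high. Origin at its underside.
- offcut: Bystander: wooden offcut 50 x 40 x 30 mm. Origin at its underside.
- dowel: Bystander: dowel rod 22 mm thick, 120 mm long, lying.
- spool: Bystander: turned wooden finial 48 mm across, 80 mm high, standing. Origin at its underside.
Mind the look-alikes: they are no part of the job. What is shaped like the key but black or purple is not meant.

How it is judged:
By the outcome, as a careful person would: the job done as asked, in the order asked, and still so for the second after the job is handed in, with the robot touching nothing.
It also fails if it takes over 72 s, if anything falls off the work surface, if the arm or the gripper's body presses on something with over 40 N, if the wrist force passes 120 N, or if a joint passes its speed limit or range.

## Working session

There is one attempt and no reset: what is moved stays moved. The work goes in short steps, Python scripts to look and compute and a shell command to move; the robot and the scene stay as the last step left them, time stands still between calls to the robot, and variables do not carry over. Pictures are saved under pics/ and viewed, and the job is handed in when it is done.

```bash
ls; mkdir -p pics; python3 - <<'E'
from bench import bot, vision
import cv2
print(bot.sense(), bot.tip_extent)
for n in ["scene","top","wrist"]:
    im=vision.read_camera(n); cv2.imwrite(f"pics/{n}0.png",im[:,:,::-1]); c=vision.get_calibration(n); print(n,c)
E
```

```text
pics
{'clock': 0.0, 'joint_positions': array([-7.05025201e+01,  2.83141492e+01,  7.71284873e+01,  1.81396846e-04,
        7.46264599e+01, -5.47253937e+00]), 'joint_vel': array([-0.04620242, -0.0652979 ,  0.06575768,  0.1532492 ,  0.05814514,
        0.03235137]), 'effort': array([-6.21783329e-06, -8.78831363e+01, -3.81851542e+01,  7.08139432e-02,
        5.34879451e-02, -1.64009343e-04]), 'tcp_pos': array([ 263.71385136, -566.23741405,  227.33820239]), 'ee_rot': array([-95.61752552,  89.9309033 , 109.35244558]), 'force': array([ 0.41714869, -0.33770138,  0.53743166]), 'wrist_torque': array([-0.01137178,  0.04978719,  0.00726499]), 'gripper_width': 91.47343953362217} 14.0
scene {'intrinsics': array([[479.03136839,   0.        , 319.77864681],
       [  0.        , 479.03136839, 243.45115787],
       [  0.        ,   0.        ,   1.        ]]), 'k1': 0.010125981813663006, 'origin': array([1198.7854101 ,  828.70424404,  869.09341018]), 'orientation': array([ 50.94561371,  -0.76012169, 141.15437801])}
top {'intrinsics': array([[462.98742267,   0.        , 324.09702979],
       [  0.        , 462.98742267, 240.15038702],
       [  0.        ,   0.        ,   1.        ]]), 'k1': -0.018285563974821232, 'origin': array([ 446.98099615,   80.05733849, 1412.24100211]), 'orientation': array([  5.25040827,   0.28276536, -91.25168946])}
wrist {'intrinsics': array([[409.96217873,   0.        , 326.04029929],
       [  0.        , 409.96217873, 236.44605125],
       [  0.        ,   0.        ,   1.        ]]), 'k1': -0.07559020438210147, 'origin': array([ 326.87255038, -537.32820363,  385.32960242]), 'orientation': array([-1.41150271e+01,  5.76299320e-03, -6.50672315e+01])}
```

View pics/scene0.png

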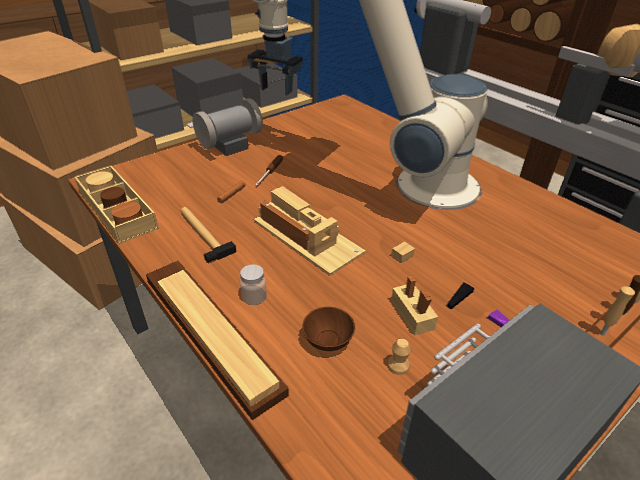

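View pics/top0.png

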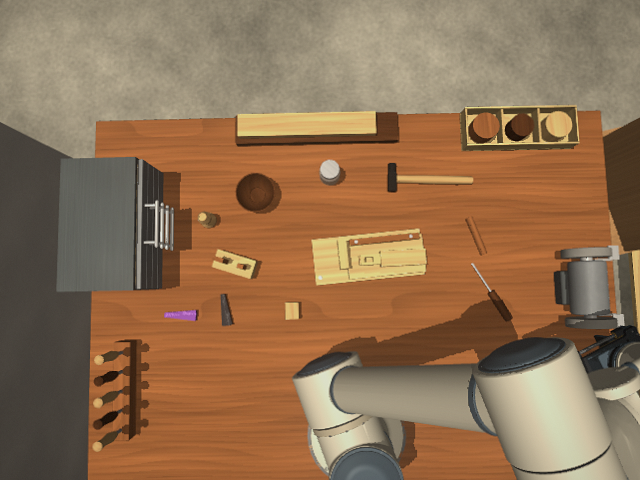

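View pics/wrist0.png

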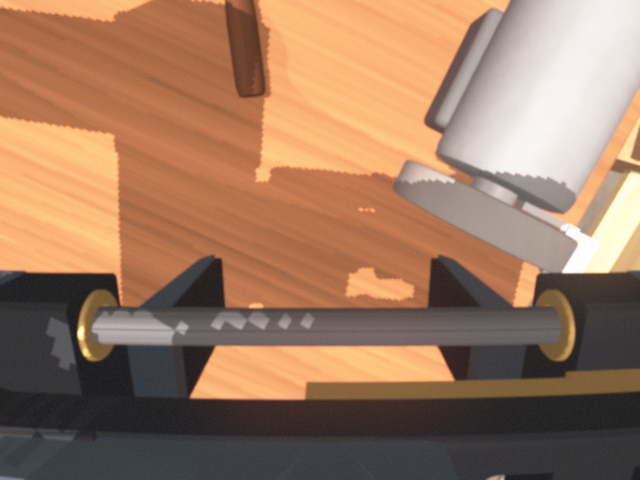

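```bash
python3 - <<'E'
import cv2
t=cv2.imread("pics/top0.png"); s=cv2.imread("pics/scene0.png")
def crop(im,x,y,w,h,k,n): cv2.imwrite(n,cv2.resize(im[y:y+h,x:x+w],None,fx=k,fy=k,interpolation=cv2.INTER_CUBIC))
crop(t,300,220,140,75,5.7,"pics/c1.png")
crop(s,240,170,140,105,5.7,"pics/c2.png")
crop(t,205,240,60,45,12,"pics/c3.png")
crop(s,380,265,70,75,8,"pics/c4.png")
E
```

```text
(no output)
```

View pics/c1.png

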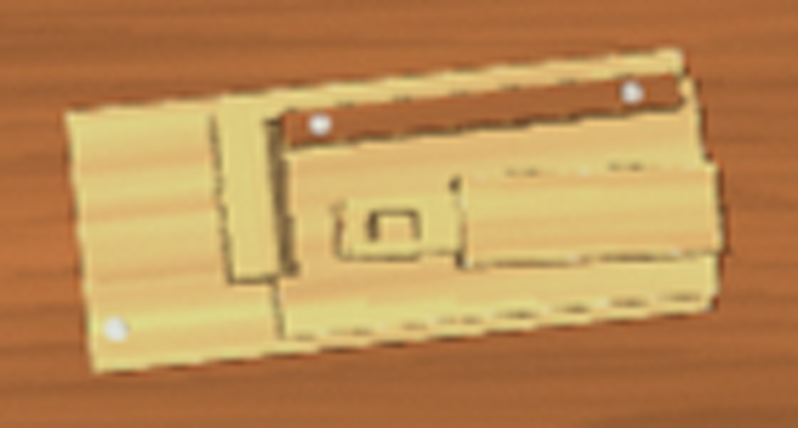

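View pics/c2.png

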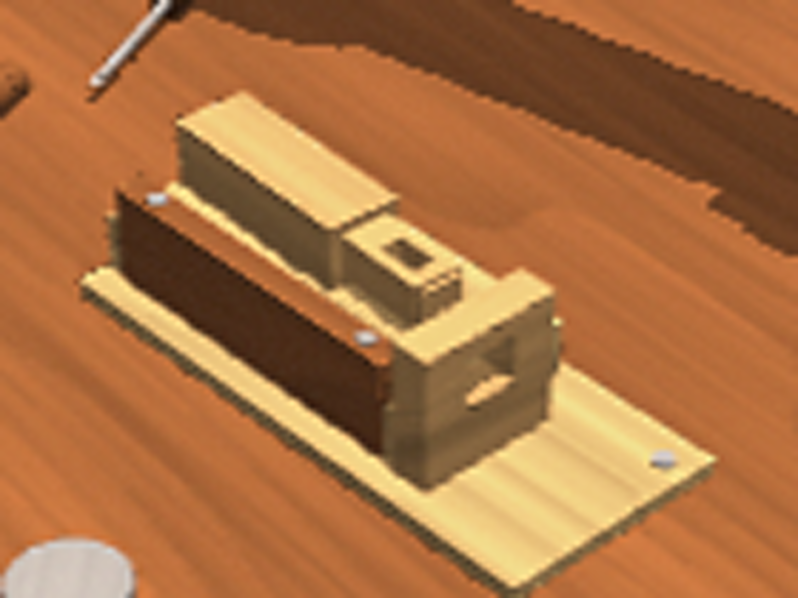

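View pics/c3.png

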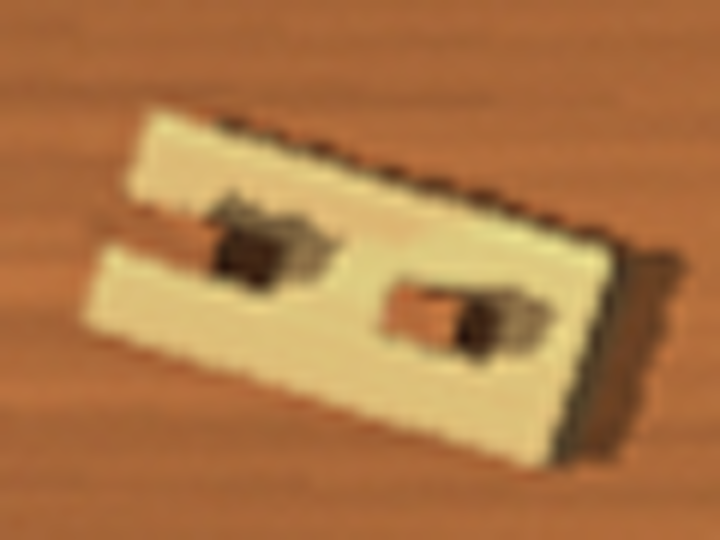

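View pics/c4.png

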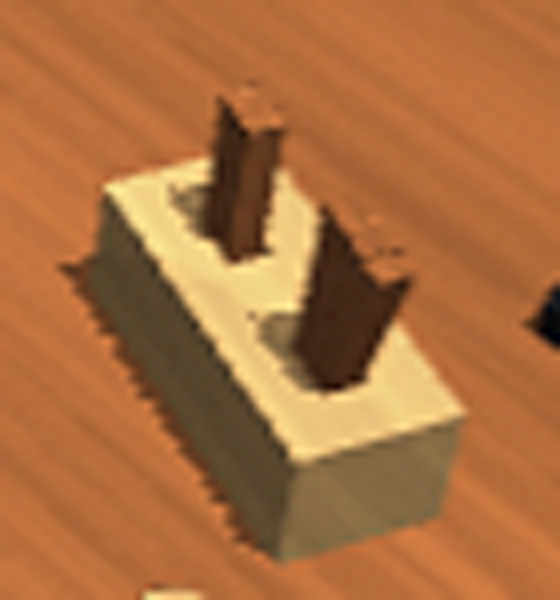

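```bash
cat > h.py <<'E'
import numpy as np, cv2
from scipy.spatial.transform import Rotation as R
from scipy.optimize import least_squares
from bench import bot, vision
def rot(o): return R.from_euler('xyz',o,degrees=True).as_matrix()
def ray(c,u,v):
    K=c['intrinsics']; d=np.array([(u-K[0,2])/K[0,0],(v-K[1,2])/K[1,1]]); s=d.copy()
    for _ in range(20): s=d/(1+c['k1']*(s@s))
    return np.array(c['origin']), rot(c['orientation'])@np.array([s[0],-s[1],-1.])
def onz(c,u,v,z):
    o,d=ray(c,u,v); return o+d*(z-o[2])/d[2]
def proj(c,P):
    q=rot(c['orientation']).T@(np.array(P,float)-c['origin']); s=np.array([q[0],-q[1]])/-q[2]
    s=s*(1+c['k1']*(s@s)); K=c['intrinsics']; return np.array([K[0,0]*s[0]+K[0,2],K[1,1]*s[1]+K[1,2]])
def fit(obs,x0):
    "obs: list (cal, uv, local xyz [z world]); returns x,y,yaw"
    def f(p):
        c,s=np.cos(p[2]),np.sin(p[2]); r=[]
        for cal,uv,l in obs:
            P=[p[0]+c*l[0]-s*l[1],p[1]+s*l[0]+c*l[1],l[2]]; r+=list(proj(cal,P)-uv)
        return r
    q=least_squares(f,x0); return q.x[:2],np.degrees(q.x[2]),np.array(q.fun).reshape(-1,2).round(1)
def crop(im,x,y,w,h,k,n): cv2.imwrite(n,cv2.resize(im[y:y+h,x:x+w],None,fx=k,fy=k,interpolation=cv2.INTER_CUBIC))
E
python3 - <<'E'
from h import *
t=vision.get_calibration("top"); s=vision.get_calibration("scene")
T=lambda a,b:(300+a/5.7-.5+.09,220+b/5.7-.41); S=lambda a,b:(240+a/5.7-.41,170+b/5.7-.41)
obs=[]
# post top corners (top cam), scene
for l,uv in {(24,-42.5):(213,97),(24,42.5):(230,283),(0,42.5):(283,276)}.items(): obs.append((t,T(*uv),(*l,92)))
for l,uv in {(24,-42.5):(428,362),(24,42.5):(554,291),(0,42.5):(520,270),(0,-42.5):(390,335)}.items(): obs.append((s,S(*uv),(*l,92)))
obs.append((s,S(117,192),(-228,-38,70)))
print(fit(obs,[430,100,1.5]))
# base corners
for uv in [(66,113),(93,372)]: print('base',onz(t,*T(*uv),12))
for uv in [(515,588),(716,460)]: print('baseS',onz(s,*S(*uv),12))
# rail: top z 85
r=[(t,T(*uv),l) for l,uv in {(-130,-22.5,85):(716,165),(-130,22.5,85):(720,248),(0,22.5,85):(460,267),(0,-22.5,85):(460,178)}.items()]
r+=[(s,S(*uv),l) for l,uv in {(-130,-22.5,85):(178,124),(-130,22.5,85):(243,92),(0,22.5,85):(400,197),(0,-22.5,85):(330,232)}.items()]
print(fit(r,[430,50,1.5]))
C=lambda a,b:(205+a/12-.46,240+b/12-.46); D=lambda a,b:(380+a/8-.44,265+b/8-.44)
st=[(t,C(*uv),l) for l,uv in {(60,27.5,45):(85,325),(60,-27.5,45):(150,108),(-60,-27.5,45):(610,250),(-60,27.5,45):(548,468)}.items()]
print('stand',fit([ (a,b,(c[0],c[1],45)) for a,b,c in st],[450,350,1.3]))
for n,uv in {'sl':(295,460),'sr':(465,415),'fl':(105,188)}.items(): print(n,onz(s,*D(*uv),45))
E
```

```text
(array([532.79120757,  20.0750047 ]), np.float64(94.54316445635594), array([[-0.1,  1.6],
       [-0. , -1.5],
       [-1. , -1.1],
       [ 0.1,  0. ],
       [ 0.7, -0.3],
       [ 0.6, -0.4],
       [ 0.7,  0.7],
       [-2. , -3.3]]))
base [578.89708772 123.37317372  12.        ]
base [441.18225209 111.76799142  12.        ]
baseS [583.15439976 125.19905563  12.        ]
baseS [446.09475229 114.72252052  12.        ]
(array([514.3560498 , -75.91009352]), np.float64(91.96193105622456), array([[-0.4, -1. ],
       [ 0.1,  0.1],
       [ 0.5, -0.7],
       [-0.6, -0.7],
       [ 0.1, -1.1],
       [ 0.6, -0.6],
       [ 0.4, -0.5],
       [ 0.6, -0.9]]))
stand (array([509.40618295, 353.31004738]), np.float64(72.00671602853758), array([[-0.2, -0.1],
       [ 0.1,  0.2],
       [ 0.3,  0.1],
       [-0.2, -0.2]]))
sl [557.64877182 401.10476792  45.        ]
sr [506.09163871 419.78747926  45.        ]
fl [520.90567884 289.88547939  45.        ]
```

```bash
cat >> h.py <<'E'
def state():
    s=bot.sense(); return s,np.array(s['tcp_pos']),rot(s['ee_rot'])
def tgt(yaw):
    "tool x down; tool z at world azimuth yaw; tool y = z x x"
    x=np.array([0,0,-1.]); a=np.radians(yaw); z=np.array([np.cos(a),np.sin(a),0]); return np.stack([x,np.cross(z,x),z],1)
def move(p,yaw):
    s,t,M=state(); l=M.T@(np.array(p)-t); w=R.from_matrix(M.T@tgt(yaw)).as_rotvec(degrees=True)
    az=np.degrees(np.arctan2(M[1,2],M[0,2]))
    print('clock %.2f tcp'%s['clock'],t.round(1),'az %.1f'%az,'F',s['force'].round(1),'w %.1f'%s['gripper_width']); print(' -> linear',l.round(1).tolist(),'rot',w.round(2).tolist())
JO=np.array([533.5,20.,45.]); JY=94.7
def jig(x,y,z,O=None,yaw=None):
    a=np.radians(JY); return JO+[np.cos(a)*x-np.sin(a)*y,np.sin(a)*x+np.cos(a)*y,z]
E
python3 - <<'E'
from h import *
s,t,M=state(); print(M.round(3)); c=vision.get_calibration('wrist'); print('cam in tool',M.T@(c['origin']-t),(M.T@rot(c['orientation'])).round(2))
print(jig(-160,80,100)); move(jig(-165,80,110),94.7); move(jig(-165,80,110),-85.3)
E
```

```text
[[-0.     0.422 -0.907]
 [ 0.001 -0.907 -0.422]
 [-1.    -0.001 -0.   ]]
cam in tool [-157.87099132    0.20882241  -69.47562425] [[-0.    0.24 -0.97]
 [ 1.    0.   -0.  ]
 [ 0.   -0.97 -0.24]]
[ 466.87917044 -146.01706258  145.        ]
clock 0.15 tcp [ 263.8 -566.3  227.5] az -155.0 F [-0.3  0.  -0.4] w 90.9
 -> linear [72.8, -290.5, -359.8] rot [110.27, 0.05, 0.04]
clock 0.15 tcp [ 263.8 -566.3  227.5] az -155.0 F [-0.3  0.  -0.4] w 90.9
 -> linear [72.8, -290.5, -359.8] rot [-69.73, -0.04, 0.05]
```

```bash
R='{"gripper":1,"linear":[0,-290,-360],"delta_rot":[-69.7,0,0]}'; echo skip; python3 -m crank '[{"gripper":1,"linear":[0,-290,-360],"delta_rot":[-69.7,0,0]},{"gripper":1,"linear":[0,-290,-360],"delta_rot":[-69.7,0,0]},{"gripper":1,"linear":[0,-290,-360],"delta_rot":[-69.7,0,0]},{"gripper":1,"linear":[0,-290,-360],"delta_rot":[-69.7,0,0]},{"gripper":1,"linear":[0,-290,-360],"delta_rot":[-69.7,0,0]}]'; python3 - <<'E'
from h import *
move(jig(-169,80,180),-85.3)
E
```

```text
skip
clock: 0.57
tcp_pos: [355.9, -377.7, 227.7]
ee_rot: [-139.4, 90.0, 101.7]
force: [1.0, -0.4, -0.1]
gripper_width: 61.0
clock 0.57 tcp [ 355.9 -377.7  227.7] az -118.9 F [ 1.  -0.4 -0.1] w 61.0
 -> linear [2.9, -9.8, -249.0] rot [-33.6, -0.04, 0.02]
```

```bash
python3 -m crank '[{"gripper":1,"linear":[3,-10,-249],"delta_rot":[-33.6,0,0]},{"gripper":1,"linear":[3,-10,-249],"delta_rot":[-33.6,0,0]},{"gripper":1,"linear":[3,-10,-249],"delta_rot":[-33.6,0,0]},{"gripper":1,"linear":[3,-10,-249],"delta_rot":[-33.6,0,0]},{"gripper":1,"linear":[3,-10,-249],"delta_rot":[-33.6,0,0]}]'; python3 - <<'E'
from h import *
move(jig(-169,80,180),-85.3)
E
```

```text
clock: 0.98
tcp_pos: [448.9, -191.1, 225.4]
ee_rot: [-176.5, 90.0, 98.6]
force: [1.0, -1.2, 1.0]
gripper_width: 27.3
clock 0.98 tcp [ 448.9 -191.1  225.4] az -84.9 F [ 1.  -1.2  1. ] w 27.3
 -> linear [0.4, 21.9, -34.3] rot [0.39, -0.04, 0.0]
```

```bash
python3 -m crank '[{"gripper":1,"linear":[0,22,-34],"delta_rot":[0.4,0,0]},{"gripper":1,"linear":[0,22,-34],"delta_rot":[0.4,0,0]},{"gripper":1,"linear":[0,22,-34],"delta_rot":[0.4,0,0]}]'; python3 - <<'E'
from h import *
move(jig(-169,80,180),-85.3)
print(vision.get_calibration('wrist'))
cv2.imwrite('pics/w1.png',vision.read_camera('wrist')[:,:,::-1])
move(jig(-169,80,15),-85.3)
E
```

```text
clock: 1.23
tcp_pos: [468.4, -153.3, 225.3]
ee_rot: [-168.2, 89.9, 106.7]
force: [0.3, 0.4, -0.0]
gripper_width: 7.1
clock 1.23 tcp [ 468.4 -153.3  225.3] az -85.1 F [ 0.3  0.4 -0. ] w 7.1
 -> linear [0.3, -0.9, 1.6] rot [0.21, -0.05, 0.01]
{'intrinsics': array([[409.96217873,   0.        , 326.04029929],
       [  0.        , 409.96217873, 236.44605125],
       [  0.        ,   0.        ,   1.        ]]), 'k1': -0.07559020438210147, 'origin': array([463.18099122, -84.75532196, 383.21713173]), 'orientation': array([-14.17405708,  -0.09221969,   4.86902885])}
clock 1.28 tcp [ 467.9 -154.7  225.3] az -85.2 F [ 0.  -1.4  0.1] w 3.6
 -> linear [165.3, -0.2, 0.4] rot [0.1, -0.04, 0.02]
```

View pics/w1.png

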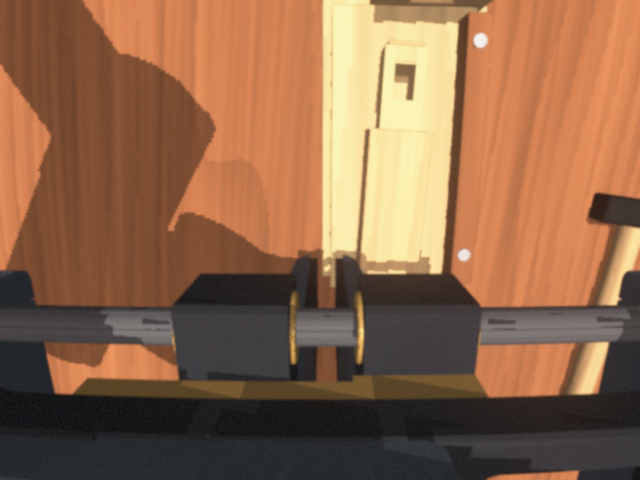

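```bash
python3 - <<'E'
from h import *
im=cv2.imread('pics/w1.png'); crop(im,315,0,200,140,4,'pics/w1a.png'); crop(im,315,140,200,140,4,'pics/w1b.png')
E
```

```text
(no output)
```

View pics/w1a.png

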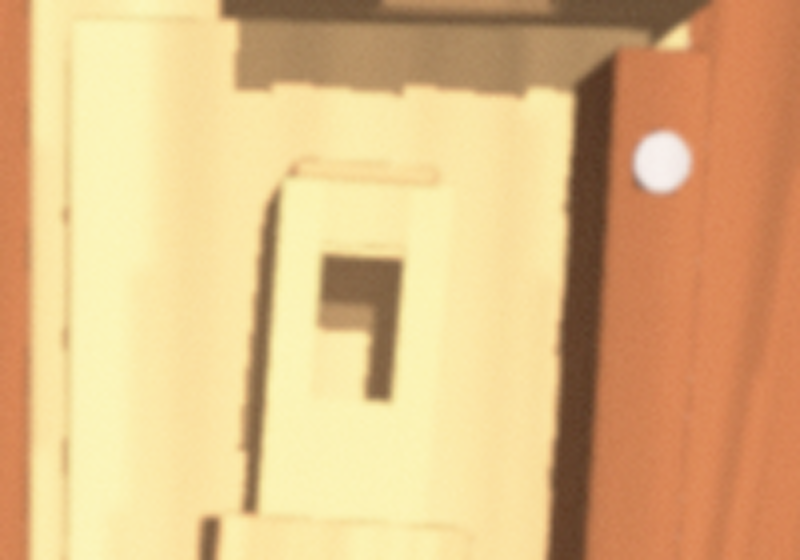

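View pics/w1b.png

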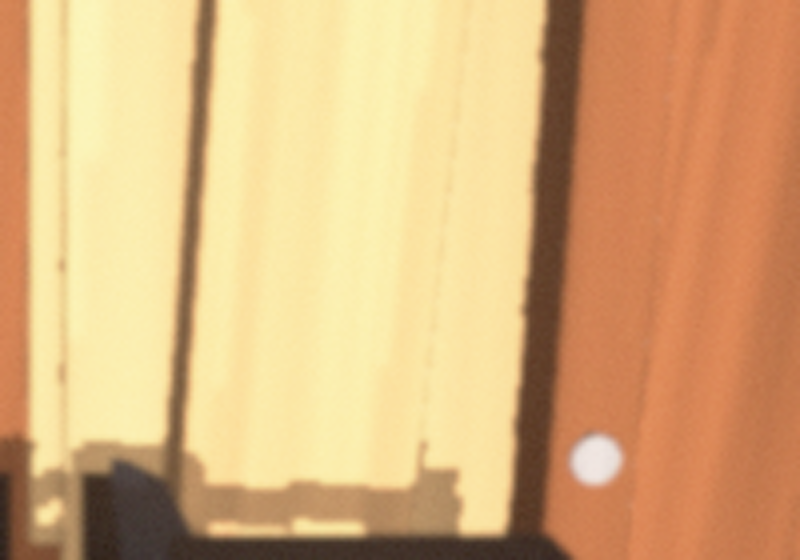

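```bash
python3 - <<'E'
from h import *
c={'intrinsics':vision.get_calibration('wrist')['intrinsics'],'k1':-0.07559020438210147,'origin':np.array([463.18099122, -84.75532196, 383.21713173]), 'orientation':np.array([-14.17405708,  -0.09221969,   4.86902885])}
a=np.radians(JY)
def loc(u,v,z):
    p=onz(c,u,v,z); d=p-JO; return p.round(1),'jig',np.round([np.cos(a)*d[0]+np.sin(a)*d[1],-np.sin(a)*d[0]+np.cos(a)*d[1]],1)
for n,u,v,z in [('fenceT',469.5,12.5,70),('fenceT',452,272.5,70),('fenceB',459.2,22.5,45),('fenceB',443,272.5,45),('railL',370,128.5,85),('railR',432.5,131,85),('railL2',362,240,85),('railR2',421,250,85),('postB',373.5,4.5,45),('postB',470,8.5,45)]: print(n,loc(u,v,z))
E
```

```text
fenceT (array([558.5,   9.5,  70. ]), 'jig', array([-12.5, -24. ]))
fenceT (array([ 575., -185.,   70.]), 'jig', array([-207.7,  -24.5]))
fenceB (array([559.1,   8.8,  45. ]), 'jig', array([-13.2, -24.5]))
fenceB (array([ 575.9, -193.6,   45. ]), 'jig', array([-216.4,  -24.8]))
railL (array([494.4, -78.6,  85. ]), 'jig', array([-95.1,  47.1]))
railR (array([539. , -76.2,  85. ]), 'jig', array([-96.4,   2.4]))
railL2 (array([ 497.2, -160.2,   85. ]), 'jig', array([-176.6,   50.9]))
railR2 (array([ 542.9, -164.2,   85. ]), 'jig', array([-184.4,    5.8]))
postB (array([491.5,  15. ,  45. ]), 'jig', array([-1.6, 42.2]))
postB (array([566.1,  20. ,  45. ]), 'jig', array([ -2.7, -32.5]))
```

```bash
sed -i 's/^JO=.*/JO=np.array([534.9,18.5,45.]); JY=94.75/' h.py; python3 -m crank '[{"gripper":1,"linear":[162,0,0],"delta_rot":[0,0,0]},{"gripper":1,"linear":[162,0,0],"delta_rot":[0,0,0]},{"gripper":1,"linear":[162,0,0],"delta_rot":[0,0,0]},{"gripper":1,"linear":[162,0,0],"delta_rot":[0,0,0]},{"gripper":1,"linear":[162,0,0],"delta_rot":[0,0,0]}]'; python3 - <<'E'
from h import *
move(jig(-169,22+14,18),-85.25)
E
```

```text
clock: 1.7
tcp_pos: [463.6, -154.6, 57.5]
ee_rot: [-120.1, 89.4, 154.6]
force: [-2.1, -0.1, -0.9]
gripper_width: 0.0
clock 1.70 tcp [ 463.6 -154.6   57.5] az -85.3 F [-2.1 -0.1 -0.9] w 0.0
 -> linear [-5.9, 49.4, 2.3] rot [-0.08, -0.3, 0.52]
```

```bash
python3 -m crank '[{"gripper":1,"linear":[-6,0,0],"delta_rot":[0,0,0]},{"gripper":1,"linear":[-6,10,0],"delta_rot":[0,0,0]},{"gripper":1,"linear":[-6,16,0],"delta_rot":[0,0,0]}]';  python3 - <<'E'
from h import *
move(jig(-169,22+14,18),-85.25)
E
```

```text
clock: 1.95
tcp_pos: [481.3, -154.6, 64.8]
ee_rot: [-120.6, 89.6, 154.0]
force: [1.4, 0.9, 1.1]
gripper_width: 0.5
clock 1.95 tcp [ 481.3 -154.6   64.8] az -85.4 F [1.4 0.9 1.1] w 0.5
 -> linear [1.6, 31.8, 0.9] rot [-0.18, -0.22, 0.37]
```

```bash
python3 -m crank '[{"gripper":1,"linear":[1,5,1],"delta_rot":[0,0,0]},{"gripper":1,"linear":[1,10,1],"delta_rot":[0,0,0]},{"gripper":1,"linear":[1,15,1],"delta_rot":[0,0,0]},{"gripper":1,"linear":[1,20,1],"delta_rot":[0,0,0]},{"gripper":1,"linear":[1,24,1],"delta_rot":[0,0,0]}]';  python3 - <<'E'
from h import *
move(jig(-169,22+14,18),-85.25)
E
```

```text
clock: 2.37
tcp_pos: [505.8, -153.5, 63.9]
ee_rot: [-120.4, 89.6, 154.2]
force: [-3.4, -0.4, 2.2]
gripper_width: 0.5
clock 2.37 tcp [ 505.8 -153.5   63.9] az -85.4 F [-3.4 -0.4  2.2] w 0.5
 -> linear [0.9, 7.3, -0.0] rot [-0.16, -0.22, 0.37]
```

```bash
python3 -m crank '[{"gripper":1,"linear":[1,3,0],"delta_rot":[0,0,0]},{"gripper":1,"linear":[1,5,0],"delta_rot":[0,0,0]}]'; python3 -m crank '[{"gripper":1,"linear":[0,2,0],"delta_rot":[0,0,0]},{"gripper":1,"linear":[0,2,0],"delta_rot":[0,0,0]}]';python3 -m crank '[{"gripper":1,"linear":[0,1.5,0],"delta_rot":[0,0,0]},{"gripper":1,"linear":[0,1.5,0],"delta_rot":[0,0,0]}]'
```

```text
clock: 2.53
tcp_pos: [511.1, -153.0, 62.8]
ee_rot: [-120.2, 89.6, 154.4]
force: [-5.6, -0.3, 3.5]
gripper_width: 0.4
clock: 2.7
tcp_pos: [512.2, -152.2, 62.6]
ee_rot: [-119.4, 89.4, 155.2]
force: [-7.0, 2.1, 4.6]
gripper_width: 0.4
clock: 2.87
tcp_pos: [512.2, -152.0, 62.5]
ee_rot: [-115.1, 89.3, 159.5]
force: [-12.1, -3.0, 10.6]
gripper_width: 0.8
```

```bash
python3 -m crank '[{"gripper":1,"linear":[0,-12,0],"delta_rot":[0,0,0]},{"gripper":1,"linear":[-30,-20,10],"delta_rot":[0,0,0]},{"gripper":1,"linear":[-70,-20,40],"delta_rot":[0,0,0]},{"gripper":1,"linear":[-110,-10,80],"delta_rot":[0,0,0]},{"gripper":1,"linear":[-120,0,95],"delta_rot":[0,0,0]}]'; python3 - <<'E'
from h import *
print(vision.get_calibration('wrist'))
cv2.imwrite('pics/w2.png',vision.read_camera('wrist')[:,:,::-1])
t=vision.read_camera('top')[:,:,::-1]; crop(t,300,220,140,75,5.7,"pics/t2.png")
move(jig(-265,0,80),-85.25)
E
```

```text
clock: 3.28
tcp_pos: [520.1, -246.5, 183.1]
ee_rot: [-115.2, 89.3, 159.5]
force: [1.9, -0.3, -0.2]
gripper_width: 0.3
{'intrinsics': array([[409.96217873,   0.        , 326.04029929],
       [  0.        , 409.96217873, 236.44605125],
       [  0.        ,   0.        ,   1.        ]]), 'k1': -0.07559020438210147, 'origin': array([ 516.98195629, -178.51035387,  341.29410778]), 'orientation': array([-13.92697471,   0.52853613,   4.62101773])}
clock 3.38 tcp [ 524.8 -250.9  185.2] az -85.5 F [ 0.8 -0.4 -1.5] w 0.2
 -> linear [60.1, 32.6, -2.8] rot [-0.24, 0.06, 0.18]
```

View pics/w2.png

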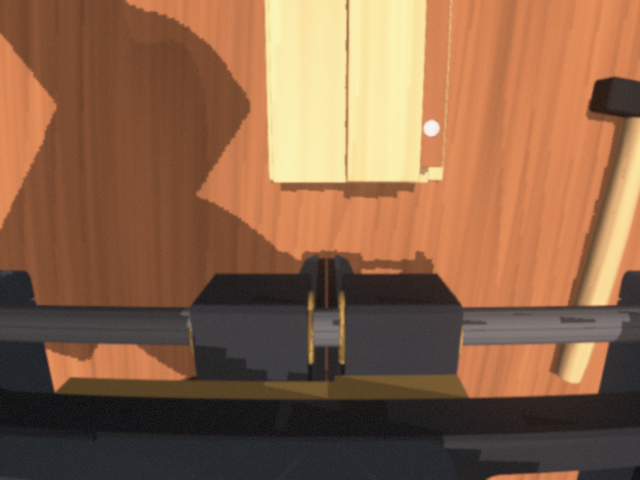

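View pics/t2.png

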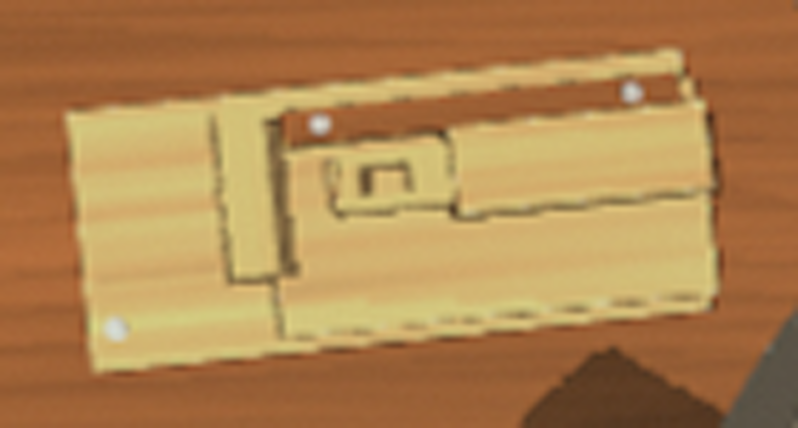

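```bash
cat >> h.py <<'E'
def tojig(p):
    a=np.radians(JY); d=np.array(p)-JO; return np.round([np.cos(a)*d[0]+np.sin(a)*d[1],-np.sin(a)*d[0]+np.cos(a)*d[1],d[2]],1)
E
python3 - <<'E'
from h import *
c=dict(vision.get_calibration('wrist'))
for u,v,z in [(348,181,85),(421,181,85),(346,20,85),(425.5,20,85)]: print(tojig(onz(c,u,v,z)))
print(tojig(bot.sense()['tcp_pos']))
move(jig(-260,2,80),-85.25)
E
```

```text
[-228.3   17.6   40. ]
[-228.4  -28.4   40. ]
[-133.9   19.3   40. ]
[-133.6  -27.3   40. ]
[-267.6   32.4  140.2]
clock 3.38 tcp [ 524.8 -250.9  185.2] az -85.5 F [ 0.8 -0.4 -1.5] w 0.2
 -> linear [60.1, 30.5, -7.8] rot [-0.24, 0.06, 0.18]
```

```bash
python3 -m crank '[{"gripper":1,"linear":[0,35,-6],"delta_rot":[0,0,0]},{"gripper":1,"linear":[40,35,-6],"delta_rot":[0,0,0]},{"gripper":1,"linear":[80,35,-6],"delta_rot":[0,0,0]},{"gripper":1,"linear":[118,35,-6],"delta_rot":[0,0,0]},{"gripper":1,"linear":[118,35,-6],"delta_rot":[0,0,0]}]'; python3 - <<'E'
from h import *
s=bot.sense(); print(tojig(s['tcp_pos']))
move(jig(-130-17,-3,21),-85.25)
E
```

```text
clock: 3.8
tcp_pos: [555.4, -240.0, 60.4]
ee_rot: [-112.0, 89.3, 162.6]
force: [-2.0, 0.9, -0.9]
gripper_width: 0.4
[-259.3    1.    15.4]
clock 3.80 tcp [ 555.4 -240.    60.4] az -85.5 F [-2.   0.9 -0.9] w 0.4
 -> linear [-5.1, 3.5, -112.3] rot [-0.23, -0.27, 0.65]
```

```bash
python3 -m crank '[{"gripper":1,"linear":[-6,2,-4],"delta_rot":[0,0,0]},{"gripper":1,"linear":[-6,3,-12],"delta_rot":[0,0,0]},{"gripper":1,"linear":[-6,3,-20],"delta_rot":[0,0,0]},{"gripper":1,"linear":[-6,3,-28],"delta_rot":[0,0,0]},{"gripper":1,"linear":[-6,3,-34],"delta_rot":[0,0,0]}]'; python3 -m crank '[{"gripper":1,"linear":[0,0,-7],"delta_rot":[0,0,0]},{"gripper":1,"linear":[0,0,-14],"delta_rot":[0,0,0]},{"gripper":1,"linear":[0,0,-18],"delta_rot":[0,0,0]},{"gripper":1,"linear":[0,0,-22],"delta_rot":[0,0,0]}]'; python3 - <<'E'
from h import *
s=bot.sense(); print(tojig(s['tcp_pos']))
t=vision.read_camera('top')[:,:,::-1]; crop(t,300,220,140,75,5.7,"pics/t3.png")
move(jig(-130-17,-3,21),-85.25)
E
```

```text
clock: 4.22
tcp_pos: [556.7, -205.3, 68.4]
ee_rot: [-108.0, 89.5, 166.6]
force: [1.2, -2.4, 2.6]
gripper_width: 0.5
clock: 4.55
tcp_pos: [555.1, -182.9, 68.8]
ee_rot: [-106.3, 89.5, 168.3]
force: [-0.6, -2.8, 2.5]
gripper_width: 0.7
[-202.4   -3.5   23.8]
clock 4.60 tcp [ 554.9 -182.3   68.6] az -85.4 F [0.7 0.8 0.4] w 0.5
 -> linear [2.8, -0.5, -54.8] rot [-0.18, -0.17, 0.49]
```

View pics/t3.png

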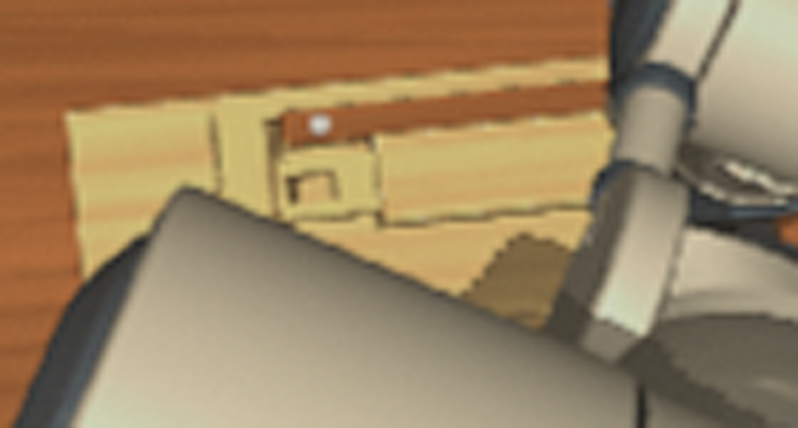

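```bash
python3 -m crank '[{"gripper":1,"linear":[0,0,-5],"delta_rot":[0,0,0]},{"gripper":1,"linear":[0,0,-10],"delta_rot":[0,0,0]},{"gripper":1,"linear":[0,0,-15],"delta_rot":[0,0,0]},{"gripper":1,"linear":[0,0,-20],"delta_rot":[0,0,0]}]'; python3 -m crank '[{"gripper":1,"linear":[1,0,-6],"delta_rot":[0,0,0]},{"gripper":1,"linear":[1,0,-12],"delta_rot":[0,0,0]},{"gripper":1,"linear":[1,0,-18],"delta_rot":[0,0,0]},{"gripper":1,"linear":[1,0,-22],"delta_rot":[0,0,0]}]'; python3 - <<'E'
from h import *
s=bot.sense(); print(tojig(s['tcp_pos']))
move(jig(-130-17,-3,21),-85.25)
E
```

```text
clock: 4.93
tcp_pos: [553.2, -161.9, 68.6]
ee_rot: [-108.9, 89.5, 165.6]
force: [1.1, -1.7, 0.8]
gripper_width: 0.3
clock: 5.27
tcp_pos: [551.0, -138.9, 67.4]
ee_rot: [-110.4, 89.4, 164.2]
force: [0.8, -1.8, -0.5]
gripper_width: 0.6
[-158.2   -3.    22.4]
clock 5.27 tcp [ 551.  -138.9   67.4] az -85.4 F [ 0.8 -1.8 -0.5] w 0.6
 -> linear [1.5, -0.1, -11.2] rot [-0.17, -0.2, 0.55]
```

```bash
python3 -m crank '[{"gripper":1,"linear":[0,0,-4],"delta_rot":[0,0,0]},{"gripper":1,"linear":[0,0,-8],"delta_rot":[0,0,0]}]'; python3 -m crank '[{"gripper":1,"linear":[0,0,-2],"delta_rot":[0,0,0]},{"gripper":1,"linear":[0,0,-4],"delta_rot":[0,0,0]}]';  python3 -m crank '[{"gripper":1,"linear":[0,0,-2],"delta_rot":[0,0,0]},{"gripper":1,"linear":[0,0,-3],"delta_rot":[0,0,0]}]'; python3 - <<'E'
from h import *
s=bot.sense(); print(tojig(s['tcp_pos']))
E
```

```text
clock: 5.43
tcp_pos: [550.3, -130.4, 67.4]
ee_rot: [-110.5, 89.4, 164.1]
force: [-0.2, -1.5, 0.4]
gripper_width: 0.3
clock: 5.6
tcp_pos: [550.7, -127.9, 67.8]
ee_rot: [-91.9, 89.5, -177.2]
force: [-1.2, -33.7, -0.8]
gripper_width: 0.3
clock: 5.77
tcp_pos: [551.0, -127.9, 68.0]
ee_rot: [-58.9, 89.5, -144.2]
force: [-5.3, -38.8, -2.6]
gripper_width: 0.5
[-147.2   -3.9   23. ]
```

```bash
python3 -m crank '[{"gripper":1,"linear":[0,0,8],"delta_rot":[0,0,0]},{"gripper":1,"linear":[0,0,20],"delta_rot":[0,0,0]},{"gripper":1,"linear":[-40,0,20],"delta_rot":[0,0,0]},{"gripper":0,"linear":[-80,0,20],"delta_rot":[0,0,0]},{"gripper":0,"linear":[-120,0,10],"delta_rot":[0,0,0]}]'; python3 - <<'E'
from h import *
move(jig(0,15,170),-85.25)
E
```

```text
clock: 6.18
tcp_pos: [552.3, -138.6, 189.2]
ee_rot: [-65.8, 89.4, -151.2]
force: [1.0, -0.2, 0.1]
gripper_width: 11.1
clock 6.18 tcp [ 552.3 -138.6  189.2] az -85.4 F [ 1.  -0.2  0.1] w 11.1
 -> linear [-26.3, -19.9, -157.8] rot [-0.11, 0.23, 0.51]
```

```bash
python3 -m crank '[{"gripper":0,"linear":[-26,0,-138],"delta_rot":[0,0.2,0.5]},{"gripper":0,"linear":[-26,0,-138],"delta_rot":[0,0.2,0.5]},{"gripper":0,"linear":[-26,0,-138],"delta_rot":[0,0.2,0.5]},{"gripper":0,"linear":[-26,0,-138],"delta_rot":[0,0.2,0.5]},{"gripper":0,"linear":[-26,0,-138],"delta_rot":[0,0.2,0.5]}]'; python3 - <<'E'
from h import *
s,t,M=state(); print(t,tojig(t),s['joint_vel'].round(1))
c=vision.get_calibration('wrist'); im=vision.read_camera('wrist')[:,:,::-1]
import pickle; pickle.dump((c,t,M),open('w3.pkl','wb'))
cv2.imwrite('pics/w3.png',im)
t=vision.read_camera('top')[:,:,::-1]; crop(t,300,220,140,75,5.7,"pics/t4.png")
E
```

```text
clock: 6.6
tcp_pos: [541.2, 2.1, 215.6]
ee_rot: [118.0, 89.9, 32.8]
force: [-0.0, -0.5, -1.0]
gripper_width: 44.0
[541.19267549   2.12651496 215.5716555 ] [-16.8  -4.9 170.6] [-3.5  1.2 -0.2 -1.2 -1.  -3.2]
```

View pics/w3.png

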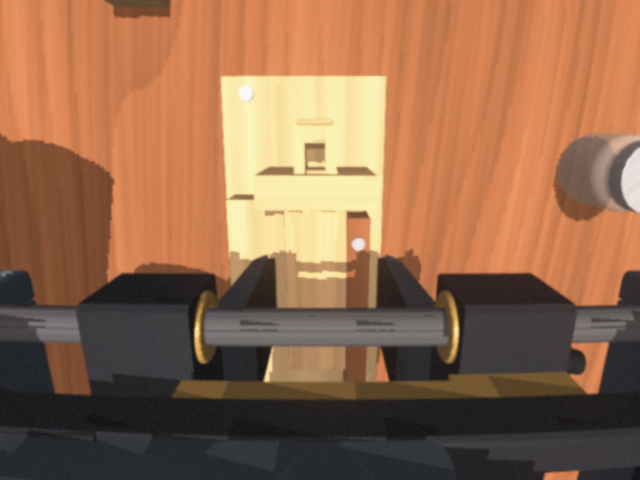

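View pics/t4.png

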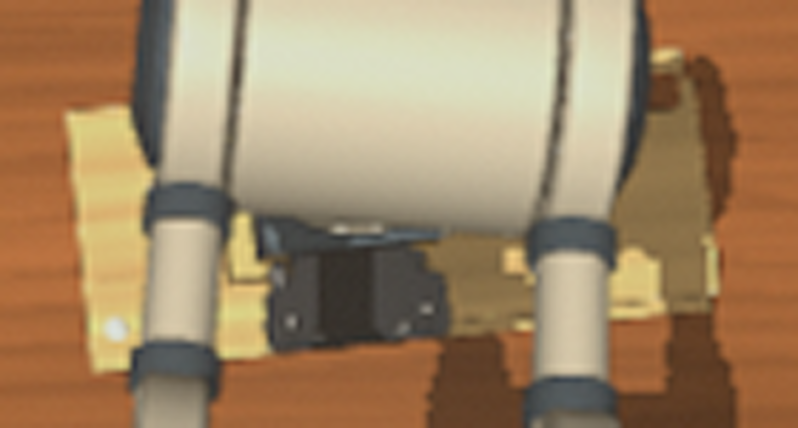

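```bash
python3 - <<'E'
from h import *
im=cv2.imread('pics/w3.png'); crop(im,245,105,150,112,5.3,'pics/w3a.png')
E
```

```text
(no output)
```

View pics/w3a.png

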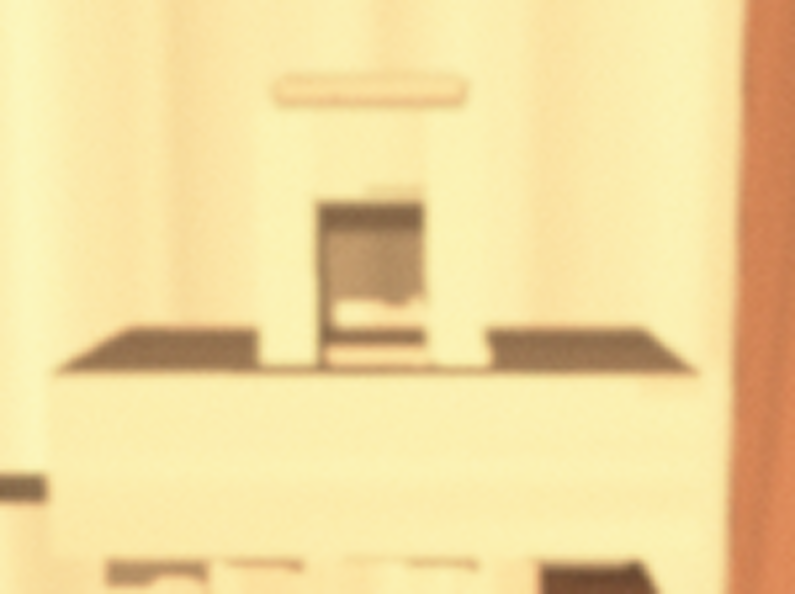

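```bash
python3 - <<'E'
from h import *
import pickle
c,t,M=pickle.load(open('w3.pkl','rb'))
P=lambda a,b:(245+a/5.3-.41,105+b/5.3-.41)
for n,a,b,z in [('postFL',52,372,92),('postFR',700,372,92),('post0L',52,560,92),('slotL',317,203,78),('slotR',425,203,78),('slotLn',321,340,78),('slotRn',427,340,78),('tenL',257,110,78),('tenR',485,110,78),('tenonL',257,330,78),('tenonR',487,330,78),('ten58',370,106,78)]: print(n,onz(c,*P(a,b),z).round(1),tojig(onz(c,*P(a,b),z)))
print(tojig(t))
E
```

```text
postFL [490.1  39.2  92. ] [24.3 42.9 47. ]
postFR [573.5  46.1  92. ] [ 24.3 -40.8  47. ]
post0L [491.2  14.5  92. ] [-0.3 43.9 47. ]
slotL [522.1  62.9  78. ] [45.3  9.1 33. ]
slotR [536.4  64.1  78. ] [45.3 -5.3 33. ]
slotLn [523.9  44.9  78. ] [27.2  8.8 33. ]
slotRn [538.1  46.   78. ] [27.2 -5.5 33. ]
tenL [513.3  74.3  78. ] [57.4 16.9 33. ]
tenR [543.3  76.8  78. ] [ 57.4 -13.2  33. ]
tenonL [515.2  45.5  78. ] [28.5 17.4 33. ]
tenonR [546.1  48.   78. ] [ 28.5 -13.6  33. ]
ten58 [528.1  76.   78. ] [57.9  2.  33. ]
[-16.8  -4.9 170.6]
```

```bash
python3 - <<'E'
from h import *
move([498,320,235],-108)
E
```

```text
clock 6.70 tcp [541.5  -0.7 214.8] az -85.3 F [ 0.3 -0.5  0.4] w 52.2
 -> linear [-20.4, -17.0, -323.2] rot [22.71, 0.02, -0.01]
```

```bash
python3 -m crank '[{"gripper":0,"linear":[-20,-17,-323],"delta_rot":[22.7,0,0]},{"gripper":0,"linear":[-20,-17,-323],"delta_rot":[22.7,0,0]},{"gripper":0,"linear":[-20,-17,-323],"delta_rot":[22.7,0,0]},{"gripper":0,"linear":[-20,-17,-323],"delta_rot":[22.7,0,0]},{"gripper":0,"linear":[-20,-17,-323],"delta_rot":[22.7,0,0]}]'; python3 - <<'E'
from h import *
move([498,320,235],-108)
E
```

```text
clock: 7.12
tcp_pos: [516.1, 189.3, 226.2]
ee_rot: [-23.2, 90.0, -131.6]
force: [0.7, 0.3, 1.4]
gripper_width: 85.5
clock 7.12 tcp [516.1 189.3 226.2] az -108.4 F [0.7 0.3 1.4] w 85.5
 -> linear [-8.8, -58.5, -118.2] rot [-0.42, 0.03, 0.01]
```

```bash
python3 -m crank '[{"gripper":0,"linear":[-9,-58,-118],"delta_rot":[-0.4,0,0]},{"gripper":0,"linear":[-9,-58,-118],"delta_rot":[-0.4,0,0]},{"gripper":0,"linear":[-9,-58,-118],"delta_rot":[-0.4,0,0]},{"gripper":0,"linear":[-9,-58,-118],"delta_rot":[-0.4,0,0]},{"gripper":0,"linear":[-9,-58,-118],"delta_rot":[-0.4,0,0]}]'; python3 - <<'E'
from h import *
import pickle
s,t,M=state(); c=vision.get_calibration('wrist'); im=vision.read_camera('wrist')[:,:,::-1]
pickle.dump((c,t,M),open('w4.pkl','wb'))
cv2.imwrite('pics/w4.png',im); print(t)
E
```

```text
clock: 7.53
tcp_pos: [498.5, 321.1, 234.7]
ee_rot: [-53.3, 90.0, -161.2]
force: [0.5, -0.7, 0.3]
gripper_width: 91.3
[498.52894387 321.07315777 234.71942748]
```

View pics/w4.png

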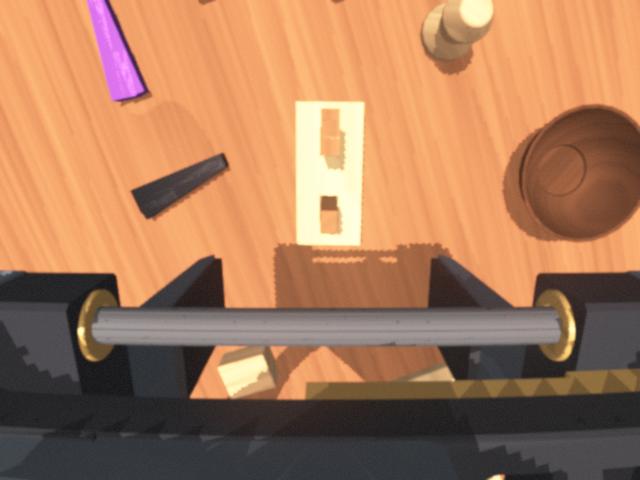

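```bash
python3 - <<'E'
from h import *
im=cv2.imread('pics/w4.png'); crop(im,285,90,90,165,3.6,'pics/w4a.png'); crop(im,285,95,90,80,8,'pics/w4b.png')
E
```

```text
(no output)
```

View pics/w4b.png

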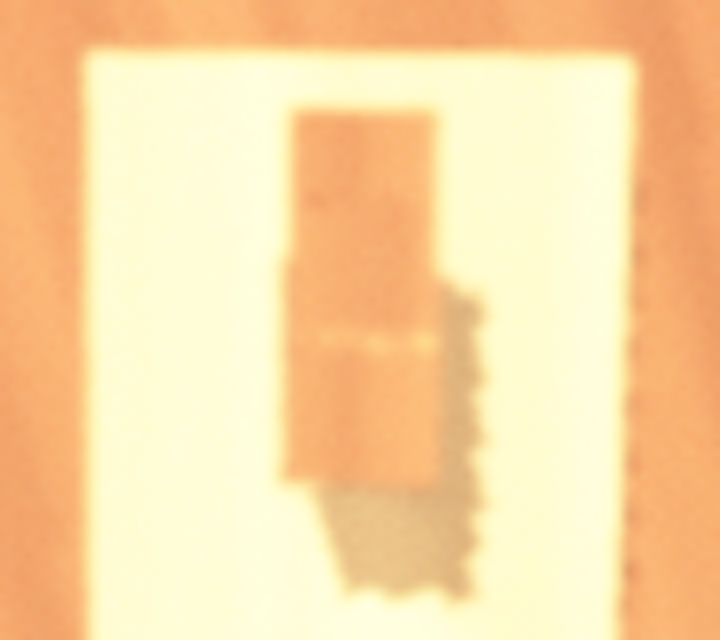

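```bash
python3 - <<'E'
from h import *
import pickle
c,t,M=pickle.load(open('w4.pkl','rb'))
P=lambda a,b:(285+a/8-.44,95+b/8-.44)
q=[onz(c,*P(a,b),105) for a,b in [(290,110),(436,110),(440,485),(284,482)]]
for x in q: print(x.round(1))
print(np.linalg.norm(q[0]-q[1]),np.linalg.norm(q[1]-q[2]),np.linalg.norm(q[0]-q[3]))
d=(q[0]+q[1]-q[2]-q[3])/2; print('yaw',np.degrees(np.arctan2(d[1],d[0])))
ctr=sum(q)/4; print('top centre',ctr.round(1))
s=[onz(c,*P(a,b),45) for a,b in [(82,50),(636,55)]]; d=s[0]-s[1]; print('stand',[x.round(1) for x in s],np.degrees(np.arctan2(d[1],d[0]))-90,np.linalg.norm(d))
move([ctr[0],ctr[1],200],-108); 
E
```

```text
[522.5 403.3 105. ]
[534.2 399.6 105. ]
[525.1 369.6 105. ]
[512.3 374.  105. ]
12.321922501176578 31.332091001522862 31.073710270916084
yaw 72.00920193719998
top centre [523.5 386.6 105. ]
stand [array([504.6, 419. ,  45. ]), array([558.1, 401.2,  45. ])] 71.5822096599208 56.35487837349644
clock 7.58 tcp [498.7 319.4 234.6] az -108.0 F [ 0.5 -0.6  0.1] w 91.2
 -> linear [34.5, 2.9, -71.6] rot [0.02, 0.07, 0.04]
```

```bash
python3 -m crank '[{"gripper":0,"linear":[20,3,-40],"delta_rot":[0,0,0]},{"gripper":0,"linear":[40,3,-71.6],"delta_rot":[0,0,0]},{"gripper":0,"linear":[75,3,-71.6],"delta_rot":[0,0,0]},{"gripper":0,"linear":[110,3,-71.6],"delta_rot":[0,0,0]},{"gripper":0,"linear":[115,3,-71.6],"delta_rot":[0,0,0]}]'; python3 - <<'E'
from h import *
move([523.5,386.6,90],-108); 
E
```

```text
clock: 8.0
tcp_pos: [521.8, 382.9, 113.5]
ee_rot: [-37.7, 89.4, -145.7]
force: [-2.1, -1.2, -1.7]
gripper_width: 91.6
clock 8.00 tcp [521.8 382.9 113.5] az -108.1 F [-2.1 -1.2 -1.7] w 91.6
 -> linear [23.5, 0.6, -4.3] rot [-0.08, 0.47, 0.37]
```

```bash
python3 -m crank '[{"gripper":0,"linear":[20,0.6,-4],"delta_rot":[0,0.4,0.3]},{"gripper":0,"linear":[22,0.6,-4],"delta_rot":[0,0.4,0.3]},{"gripper":0,"linear":[22,0.6,-4],"delta_rot":[0,0.4,0.3]}]'; python3 - <<'E'
from h import *
move([523.5,386.6,90],-108)
import pickle
s,t,M=state(); c=vision.get_calibration('wrist'); im=vision.read_camera('wrist')[:,:,::-1]
crop(im,200,100,260,190,3,'pics/w5.png')
E
```

```text
clock: 8.25
tcp_pos: [523.7, 384.7, 91.6]
ee_rot: [-39.8, 89.8, -148.0]
force: [0.1, 0.2, 0.6]
gripper_width: 91.5
clock 8.25 tcp [523.7 384.7  91.6] az -108.2 F [0.1 0.2 0.6] w 91.5
 -> linear [1.6, -0.8, -1.7] rot [-0.17, 0.16, 0.13]
```

View pics/w5.png

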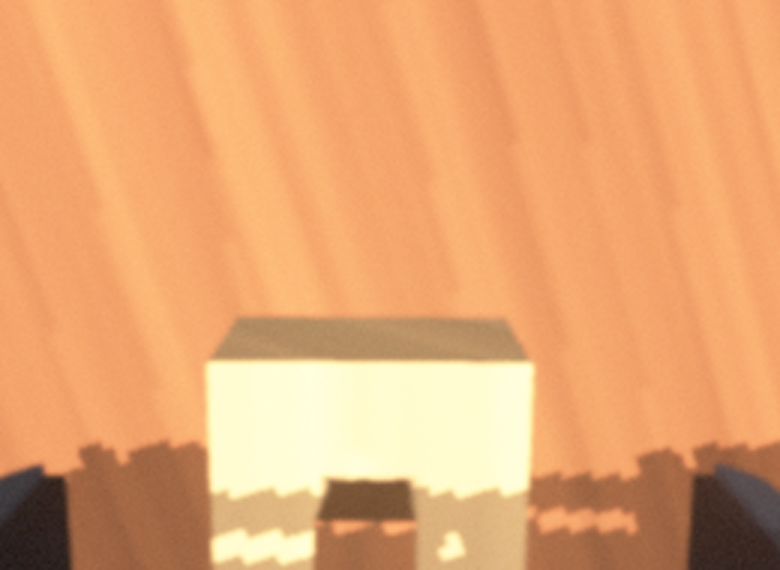

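```bash
python3 -m crank '[{"gripper":0,"linear":[1,-1.6,-1.5],"delta_rot":[0,0,0]},{"gripper":0.5,"linear":[1,-1.6,-1.5],"delta_rot":[0,0,0]},{"gripper":1,"linear":[1,-1.6,-1.5],"delta_rot":[0,0,0]},{"gripper":1,"linear":[1,-1.6,-1.5],"delta_rot":[0,0,0]},{"gripper":1,"linear":[1,-1.6,-1.5],"delta_rot":[0,0,0]}]'; python3 -m crank '[{"gripper":1,"linear":[0,0,0],"delta_rot":[0,0,0]},{"gripper":1,"linear":[0,0,0],"delta_rot":[0,0,0]},{"gripper":1,"linear":[0,0,0],"delta_rot":[0,0,0]},{"gripper":1,"linear":[0,0,0],"delta_rot":[0,0,0]},{"gripper":1,"linear":[0,0,0],"delta_rot":[0,0,0]}]';python3 -m crank '[{"gripper":1,"linear":[0,0,0],"delta_rot":[0,0,0]},{"gripper":1,"linear":[0,0,0],"delta_rot":[0,0,0]},{"gripper":1,"linear":[0,0,0],"delta_rot":[0,0,0]}]'
```

```text
clock: 8.72
tcp_pos: [523.3, 387.5, 92.3]
ee_rot: [-35.1, 90.0, -143.2]
force: [0.4, -0.0, -0.2]
gripper_width: 67.1
clock: 9.13
tcp_pos: [523.3, 387.5, 92.3]
ee_rot: [-37.0, 90.0, -145.1]
force: [0.3, -0.2, 0.3]
gripper_width: 33.9
clock: 9.38
tcp_pos: [523.3, 387.4, 92.2]
ee_rot: [-34.6, 89.9, -142.8]
force: [0.4, -0.7, -0.3]
gripper_width: 13.8
```

```bash
python3 -m crank '[{"gripper":1,"linear":[0,0,0],"delta_rot":[0,0,0]},{"gripper":1,"linear":[0,0,0],"delta_rot":[0,0,0]},{"gripper":1,"linear":[0,0,0],"delta_rot":[0,0,0]}]'; python3 - <<'E'
from h import *
move([523.5,386.6,92],-108)
print(bot.sense()['wrist_torque'])
E
```

```text
clock: 9.63
tcp_pos: [523.3, 387.4, 92.3]
ee_rot: [-39.0, 89.9, -147.1]
force: [0.5, 0.7, 0.1]
gripper_width: 13.1
clock 9.63 tcp [523.3 387.4  92.3] az -108.1 F [0.5 0.7 0.1] w 13.1
 -> linear [0.3, 0.5, 0.7] rot [-0.14, 0.04, 0.04]
[ 0.00835997 -0.11795908  0.06792938]
```

```bash
python3 -m crank '[{"gripper":1,"linear":[-10,0,0],"delta_rot":[0,0,0]},{"gripper":1,"linear":[-25,0,0],"delta_rot":[0,0,0]},{"gripper":1,"linear":[-45,0,0],"delta_rot":[0,0,0]},{"gripper":1,"linear":[-75,0,0],"delta_rot":[0,0,0]},{"gripper":1,"linear":[-110,0,0],"delta_rot":[0,0,0]}]'; python3 - <<'E'
from h import *
im=vision.read_camera('scene')[:,:,::-1]; crop(im,340,190,130,150,4,'pics/s6.png')
im=vision.read_camera('wrist')[:,:,::-1]; cv2.imwrite('pics/w6.png',im)
print(tojig(bot.sense()['tcp_pos'])); move(jig(36,2,150),-85.25)
E
```

```text
clock: 10.05
tcp_pos: [522.6, 387.0, 202.9]
ee_rot: [-39.7, 89.8, -147.9]
force: [0.9, 0.0, -0.2]
gripper_width: 13.1
[370.  -21.5 163.8]
clock 10.15 tcp [525.7 389.  208.8] az -108.1 F [0.1 1.2 0. ] w 12.9
 -> linear [12.4, 108.2, 316.9] rot [-22.89, -0.29, -0.38]
```

View pics/s6.png

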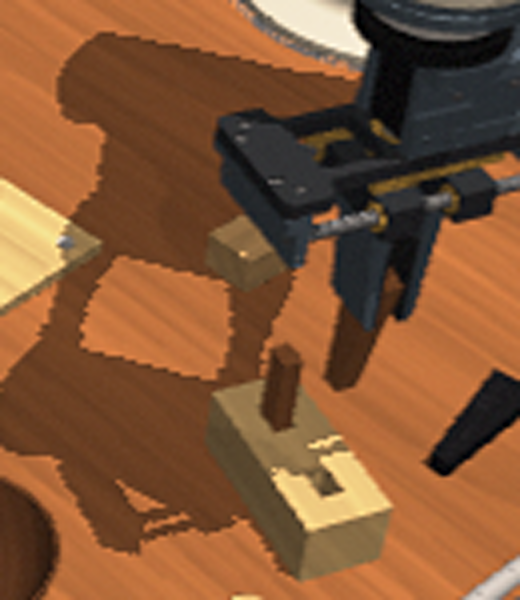

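View pics/w6.png

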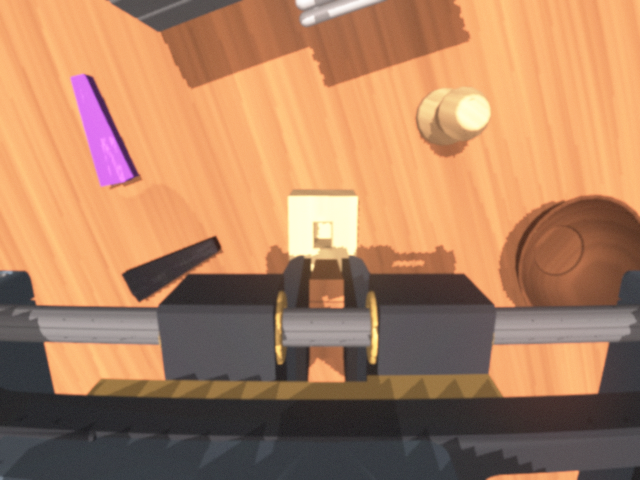

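```bash
python3 - <<'E'
from h import *
move(jig(46,2.3,160),-85.25)
E
python3 -m crank '[{"gripper":1,"linear":[2,108,307],"delta_rot":[-22.9,-0.2,-0.2]},{"gripper":1,"linear":[2,108,307],"delta_rot":[-22.9,-0.2,-0.2]},{"gripper":1,"linear":[2,108,307],"delta_rot":[-22.9,-0.2,-0.2]},{"gripper":1,"linear":[2,108,307],"delta_rot":[-22.9,-0.2,-0.2]},{"gripper":1,"linear":[2,108,307],"delta_rot":[-22.9,-0.2,-0.2]}]'; python3 - <<'E'
from h import *
move(jig(46,2.3,160),-85.25)
E
```

```text
clock 10.15 tcp [525.7 389.  208.8] az -108.1 F [0.1 1.2 0. ] w 12.9
 -> linear [2.4, 104.1, 307.8] rot [-22.89, -0.29, -0.38]
clock: 10.57
tcp_pos: [529.0, 184.8, 204.8]
ee_rot: [103.9, 89.8, 18.9]
force: [1.4, 0.8, -0.7]
gripper_width: 12.9
clock 10.57 tcp [529.  184.8 204.8] az -85.0 F [ 1.4  0.8 -0.7] w 12.9
 -> linear [-0.4, -10.8, 120.2] rot [0.27, -0.06, -0.23]
```

```bash
python3 -m crank '[{"gripper":1,"linear":[0,-3,40],"delta_rot":[0.3,0,-0.2]},{"gripper":1,"linear":[0,-10,80],"delta_rot":[0.3,0,-0.2]},{"gripper":1,"linear":[0,-10.8,110],"delta_rot":[0.3,0,-0.2]},{"gripper":1,"linear":[0,-10.8,120],"delta_rot":[0.3,0,-0.2]},{"gripper":1,"linear":[0,-10.8,120],"delta_rot":[0.3,0,-0.2]}]'; python3 - <<'E'
from h import *
import pickle
move(jig(46,2.3,160),-85.25)
s,t,M=state(); c=vision.get_calibration('wrist'); im=vision.read_camera('wrist')[:,:,::-1]
pickle.dump((c,t,M),open('w7.pkl','wb'))
cv2.imwrite('pics/w7.png',im); crop(im,250,180,160,120,5,'pics/w7a.png')
print(tojig(t))
im=vision.read_camera('scene')[:,:,::-1]; crop(im,240,130,150,150,4,'pics/s7.png')
E
```

```text
clock: 10.98
tcp_pos: [529.0, 62.1, 205.1]
ee_rot: [117.8, 89.9, 32.4]
force: [-0.2, -0.1, 0.0]
gripper_width: 13.0
clock 10.98 tcp [529.   62.1 205.1] az -85.4 F [-0.2 -0.1  0. ] w 13.0
 -> linear [0.2, -0.1, -2.1] rot [-0.2, -0.04, -0.07]
[ 43.9   2.2 160.1]
```

View pics/w7.png

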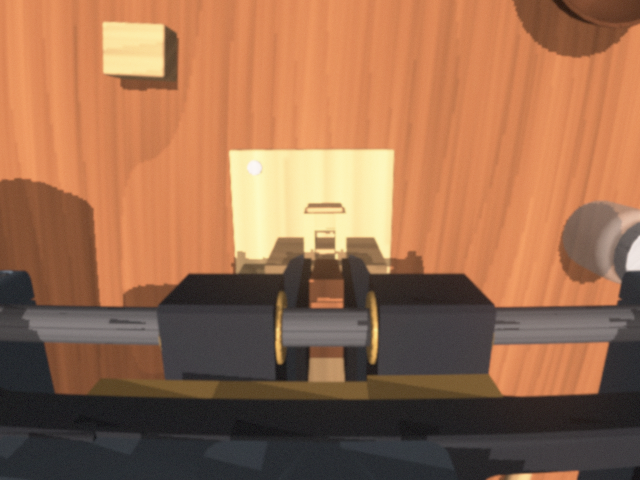

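View pics/w7a.png

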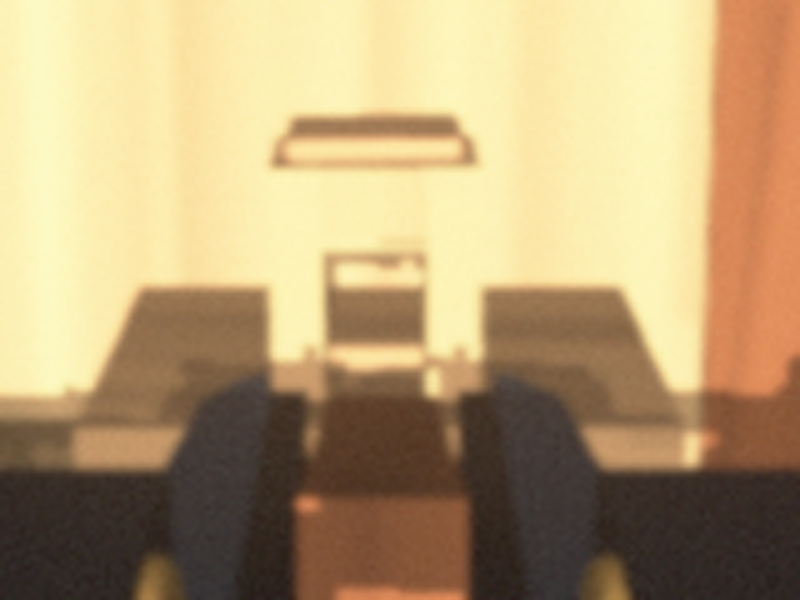

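View pics/s7.png

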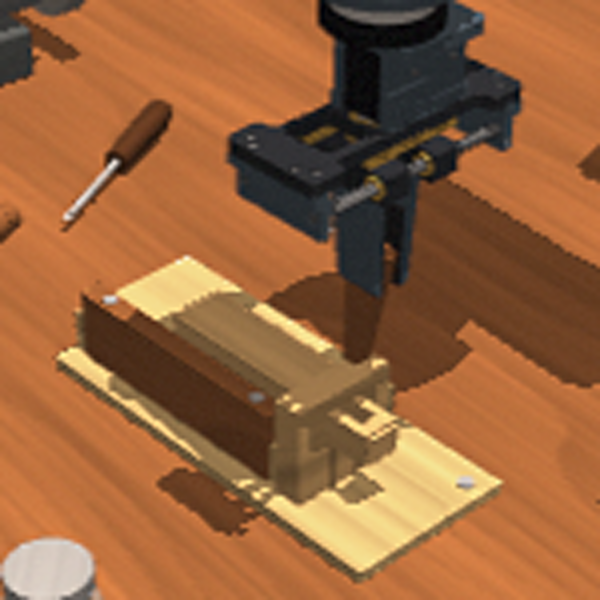

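```bash
python3 - <<'E'
from h import *
import pickle
c,t,M=pickle.load(open('w7.pkl','rb'))
P=lambda a,b:(250+a/5-.4,180+b/5-.4)
for n,a,b,z in [('slotL',325,254,78),('slotR',427,254,78),('tenL',268,166,78),('tenR',480,166,78)]: print(n,tojig(onz(c,*P(a,b),z)))
print(tojig(t))
for kz,kx in [(0,6.5),(95,25.5),(95,-6.5)]:
  for y in (6.5,-6.5):
    pt=t+M@np.array([82.3-kz,y,10.2-kx]); q=proj(c,pt); print(kz,kx,y,((q-[250,180]+.4)*5).round(0), tojig(pt))
E
```

```text
slotL [45.2  9.2 33. ]
slotR [45.1 -5.4 33. ]
tenL [58.  17.1 33. ]
tenR [ 57.8 -12.9  33. ]
[ 43.9   2.2 160.1]
0 6.5 6.5 [427. 377.] [40.3 -4.4 77.9]
0 6.5 -6.5 [321. 377.] [40.3  8.6 77.8]
95 25.5 6.5 [458. 501.] [ 59.2  -4.3 172.9]
95 25.5 -6.5 [284. 501.] [ 59.2   8.7 172.9]
95 -6.5 6.5 [454. 880.] [ 27.2  -4.2 172.8]
95 -6.5 -6.5 [290. 880.] [ 27.2   8.8 172.8]
```

```bash
python3 - <<'E'
from h import *
im=cv2.imread('pics/w7.png').astype(float); im=np.clip(255*(im/255)**.5,0,255).astype('uint8'); crop(im,295,222,65,65,9,'pics/w7b.png')
E
```

```text
(no output)
```

View pics/w7b.png

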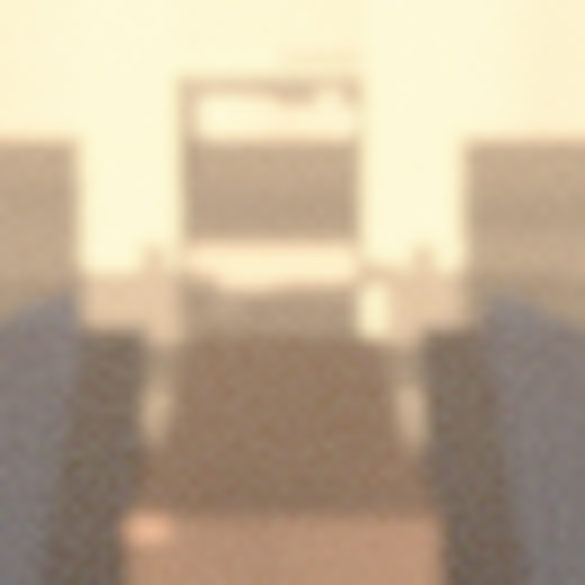

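```bash
python3 -m crank '[{"gripper":1,"linear":[5,-0.9,-1],"delta_rot":[-0.2,0,0]},{"gripper":1,"linear":[15,-0.9,-1],"delta_rot":[-0.2,0,0]},{"gripper":1,"linear":[28,-0.9,-1],"delta_rot":[-0.2,0,0]},{"gripper":1,"linear":[37,-0.9,-1],"delta_rot":[-0.2,0,0]},{"gripper":1,"linear":[37,-0.9,-1],"delta_rot":[-0.2,0,0]}]'; python3 - <<'E'
from h import *
import pickle
s,t,M=state(); c=vision.get_calibration('wrist'); im=vision.read_camera('wrist')[:,:,::-1]
pickle.dump((c,t,M),open('w8.pkl','wb'))
cv2.imwrite('pics/w8.png',im); im=np.clip(255*(im/255)**.5,0,255).astype('uint8');crop(im,280,210,90,90,7,'pics/w8a.png')
print(tojig(t),s['force'])
E
```

```text
clock: 11.5
tcp_pos: [526.6, 66.4, 165.6]
ee_rot: [-121.0, 89.8, 154.0]
force: [0.8, 0.1, -0.1]
gripper_width: 13.0
[ 48.4   4.3 120.6] [ 0.77736287  0.10089821 -0.10547636]
```

View pics/w8a.png

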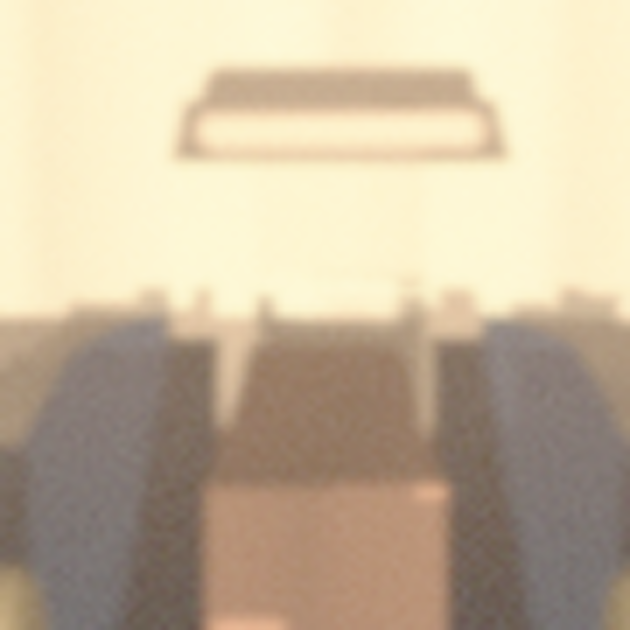

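```bash
python3 - <<'E'
from h import *
import pickle
c,t,M=pickle.load(open('w8.pkl','rb'))
P=lambda a,b:(280+a/7-.43,210+b/7-.43)
for n,a,b,z in [('slotL',262,310,78),('slotR',418,310,78),('tenL',178,156,78),('tenR',505,156,78),('foot',255,345,83.3),('foot',410,345,83.3)]: print(n,tojig(onz(c,*P(a,b),z)))
s,t,M=state();print(tojig(t)); move(jig(45,3.4,120),-85.25)
E
```

```text
slotL [44.   9.2 33. ]
slotR [44.  -4.8 33. ]
tenL [58.1 16.5 33. ]
tenR [ 58.2 -12.3  33. ]
foot [42.3  9.7 38.3]
foot [42.4 -3.9 38.3]
[ 48.2   3.8 121.7]
clock 11.55 tcp [527.1  66.2 166.7] az -85.1 F [ 0.2  0.  -1. ] w 13.2
 -> linear [1.7, 0.4, 3.2] rot [0.18, -0.09, 0.09]
```

```bash
python3 -m crank '[{"gripper":1,"linear":[0,0.3,2.9],"delta_rot":[0.2,0,0]},{"gripper":1,"linear":[0,0.3,2.9],"delta_rot":[0.2,0,0]},{"gripper":1,"linear":[0,0.3,2.9],"delta_rot":[0.2,0,0]}]'; python3 - <<'E'
from h import *
import pickle
s,t,M=state(); c=vision.get_calibration('wrist'); im=vision.read_camera('wrist')[:,:,::-1]
pickle.dump((c,t,M),open('w9.pkl','wb'))
im=np.clip(255*(im/255)**.5,0,255).astype('uint8');crop(im,280,210,90,90,7,'pics/w9a.png')
print(tojig(t),s['force'],s['joint_vel'].round(1))
print(tojig(bot.sense()['tcp_pos']))
E
```

```text
clock: 11.8
tcp_pos: [527.9, 63.3, 167.0]
ee_rot: [-146.5, 89.9, 128.2]
force: [0.8, -0.7, 0.2]
gripper_width: 12.8
[ 45.2   3.2 122. ] [ 0.78634026 -0.66527674  0.17678532] [-0.  -0.2  0.1  0.  -0.1 -0.1]
[ 45.2   3.2 122.1]
```

View pics/w9a.png

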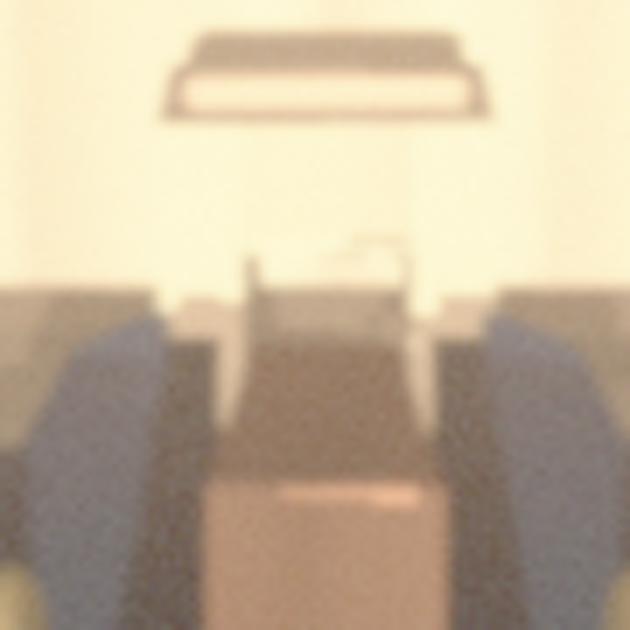

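```bash
python3 -m crank '[{"gripper":1,"linear":[4,0,0],"delta_rot":[0,0,0]},{"gripper":1,"linear":[8,0,0],"delta_rot":[0,0,0]},{"gripper":1,"linear":[12,0,0],"delta_rot":[0,0,0]},{"gripper":1,"linear":[15,0,0],"delta_rot":[0,0,0]}]'; python3 - <<'E'
from h import *
s,t,M=state(); print(tojig(t),s['force'],s['wrist_torque'])
im=vision.read_camera('wrist')[:,:,::-1]
im=np.clip(255*(im/255)**.5,0,255).astype('uint8');crop(im,280,210,90,90,7,'pics/w10.png')
im=vision.read_camera('scene')[:,:,::-1]; crop(im,270,180,100,100,6,'pics/s10.png')
print(tojig(bot.sense()['tcp_pos']))
E
```

```text
clock: 12.18
tcp_pos: [527.7, 63.3, 151.5]
ee_rot: [-138.9, 89.9, 135.8]
force: [-0.5, -0.5, 0.6]
gripper_width: 12.4
[ 45.3   3.5 106.5] [-0.54674522 -0.52164446  0.59690841] [ 0.00237664 -0.08270487 -0.00510624]
[ 45.3   3.7 106.4]
```

View pics/w10.png

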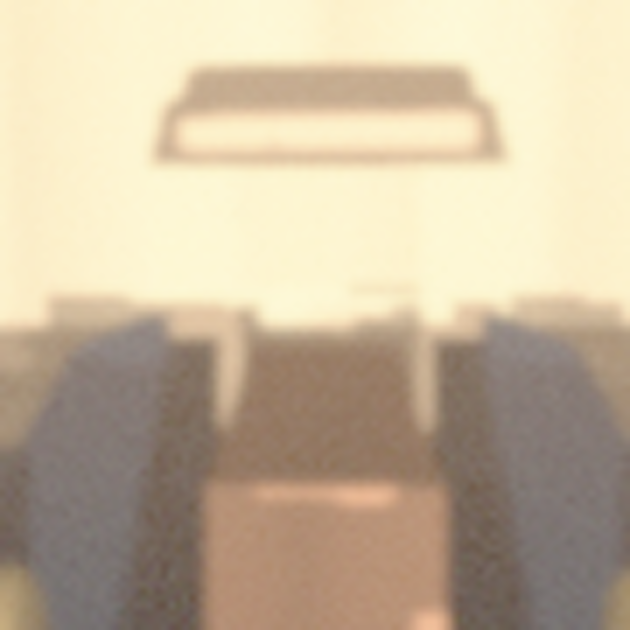

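View pics/s10.png

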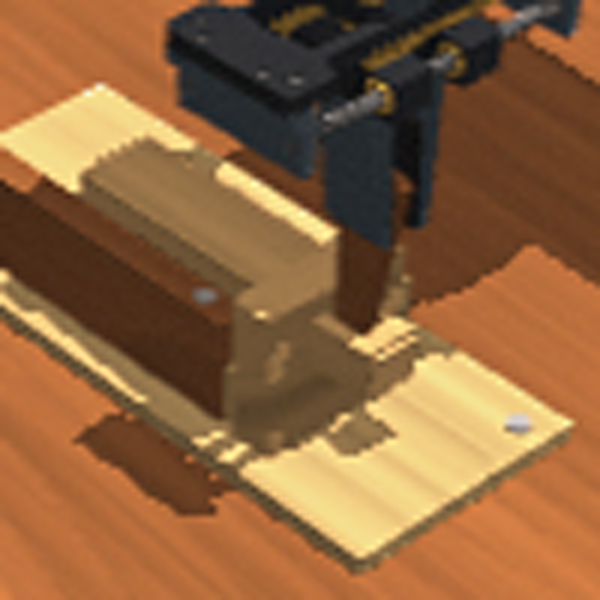

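```bash
python3 -m crank '[{"gripper":1,"linear":[5,0.2,0.3],"delta_rot":[0,0,0]},{"gripper":1,"linear":[10,0.2,0.6],"delta_rot":[0,0,0]},{"gripper":1,"linear":[15,0.2,1],"delta_rot":[0,0,0]},{"gripper":1,"linear":[15,0.2,1],"delta_rot":[0,0,0]}]'; python3 - <<'E'
from h import *
s,t,M=state(); print(tojig(t),s['force'],s['wrist_torque'])
E
```

```text
clock: 12.62
tcp_pos: [527.3, 62.3, 135.2]
ee_rot: [-115.6, 89.8, 159.1]
force: [0.2, -0.3, -0.7]
gripper_width: 12.9
[44.2  4.  90.2] [ 0.18929396 -0.3115953  -0.68959512] [ 0.02316638 -0.21256636 -0.00523119]
```

```bash
python3 -m crank '[{"gripper":1,"linear":[4,0.4,0.4],"delta_rot":[0,0,0]},{"gripper":1,"linear":[8,0.4,0.8],"delta_rot":[0,0,0]},{"gripper":1,"linear":[10,0.4,1],"delta_rot":[0,0,0]},{"gripper":1,"linear":[10,0.4,1],"delta_rot":[0,0,0]}]'; python3 - <<'E'
from h import *
s,t,M=state(); print(tojig(t),s['force'],s['wrist_torque'])
E
```

```text
clock: 12.95
tcp_pos: [527.5, 61.2, 124.7]
ee_rot: [-111.6, 89.7, 163.1]
force: [-0.0, 0.2, -0.3]
gripper_width: 12.7
[43.2  3.9 79.7] [-0.03584635  0.24557064 -0.2946993 ] [-0.04985182 -0.10597357  0.04096387]
```

```bash
python3 -m crank '[{"gripper":1,"linear":[2,0.3,0.4],"delta_rot":[0,0,0]},{"gripper":1,"linear":[4,0.3,0.8],"delta_rot":[0,0,0]},{"gripper":1,"linear":[4,0.3,0.8],"delta_rot":[0,0,0]}]'; python3 -m crank '[{"gripper":1,"linear":[1,0,0.2],"delta_rot":[0,0,0]},{"gripper":1,"linear":[2,0,0.4],"delta_rot":[0,0,0]},{"gripper":1,"linear":[2,0,0.4],"delta_rot":[0,0,0]}]'; python3 - <<'E'
from h import *
s,t,M=state(); print(tojig(t),s['force'],s['wrist_torque'])
im=vision.read_camera('wrist')[:,:,::-1]
im=np.clip(255*(im/255)**.5,0,255).astype('uint8');crop(im,260,190,130,110,5,'pics/w11.png')
im=vision.read_camera('scene')[:,:,::-1]; crop(im,270,180,100,100,6,'pics/s11.png')
E
```

```text
clock: 13.2
tcp_pos: [527.8, 60.6, 120.5]
ee_rot: [-115.4, 89.7, 159.3]
force: [0.5, 1.9, -1.8]
gripper_width: 12.7
clock: 13.45
tcp_pos: [528.1, 60.4, 118.6]
ee_rot: [-123.2, 89.8, 151.5]
force: [1.2, 2.7, 1.3]
gripper_width: 12.9
[42.3  3.3 73.6] [1.24452205 2.65877438 1.3391952 ] [ 0.88907061 -0.20903601  0.06108585]
```

View pics/w11.png

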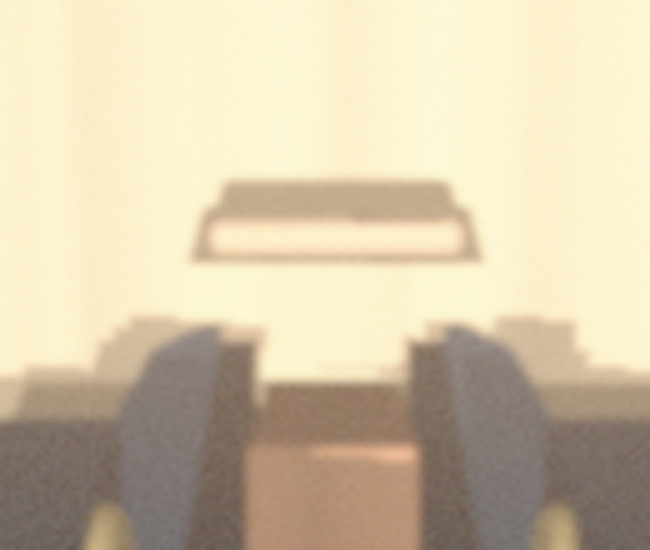

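View pics/s11.png

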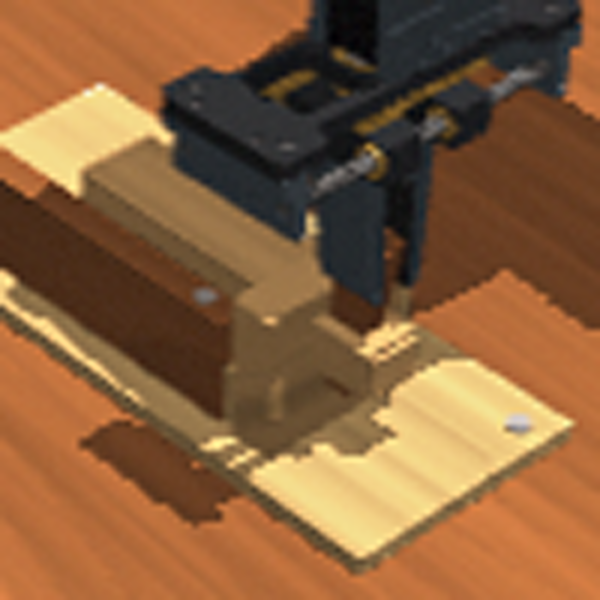

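```bash
python3 -m crank '[{"gripper":1,"linear":[1,0,-0.4],"delta_rot":[0,0,0]},{"gripper":1,"linear":[2,0,-0.4],"delta_rot":[0,0,0]},{"gripper":1,"linear":[2,0,-0.4],"delta_rot":[0,0,0]}]'; python3 - <<'E'
from h import *
s,t,M=state(); print(tojig(t),s['force'],s['wrist_torque'])
E
```

```text
clock: 13.8
tcp_pos: [528.4, 60.4, 117.7]
ee_rot: [-119.5, 89.8, 155.2]
force: [-4.4, -2.3, 23.2]
gripper_width: 12.4
[42.3  3.  72.7] [-4.44602414 -2.34278443 23.2490156 ] [-0.17865556  0.85782213 -0.0202997 ]
```

```bash
python3 -m crank '[{"gripper":0.6,"linear":[0,0,0],"delta_rot":[0,0,0]},{"gripper":0.6,"linear":[0,0,0],"delta_rot":[0,0,0]},{"gripper":0.6,"linear":[0,0,0],"delta_rot":[0,0,0]},{"gripper":0.6,"linear":[0,0,0],"delta_rot":[0,0,0]},{"gripper":0.6,"linear":[0,0,0],"delta_rot":[0,0,0]}]';  python3 -m crank '[{"gripper":0.6,"linear":[-15,0,0],"delta_rot":[0,0,0]},{"gripper":0.6,"linear":[-35,0,0],"delta_rot":[0,0,0]},{"gripper":1,"linear":[-55,0,0],"delta_rot":[0,0,0]},{"gripper":1,"linear":[-60,0,0],"delta_rot":[0,0,0]},{"gripper":1,"linear":[-60,0,0],"delta_rot":[0,0,0]}]'; python3 - <<'E'
from h import *
import pickle
s,t,M=state(); print(tojig(t),s['force'],s['wrist_torque'])
c=vision.get_calibration('wrist');im=vision.read_camera('wrist')[:,:,::-1]
pickle.dump((c,t,M),open('w12.pkl','wb'))
cv2.imwrite('pics/w12.png',im)
im=vision.read_camera('scene')[:,:,::-1]; crop(im,270,180,100,100,6,'pics/s12.png')
E
```

```text
clock: 14.22
tcp_pos: [528.3, 60.3, 117.5]
ee_rot: [-116.7, 89.8, 158.0]
force: [0.3, 0.3, 0.2]
gripper_width: 36.3
clock: 14.63
tcp_pos: [529.2, 60.3, 178.6]
ee_rot: [-164.9, 89.9, 109.8]
force: [0.2, -0.8, 0.6]
gripper_width: 19.2
[ 42.1   2.2 133.6] [ 0.15889069 -0.84548279  0.60303517] [ 0.04488968 -0.09638528  0.02317148]
```

View pics/w12.png

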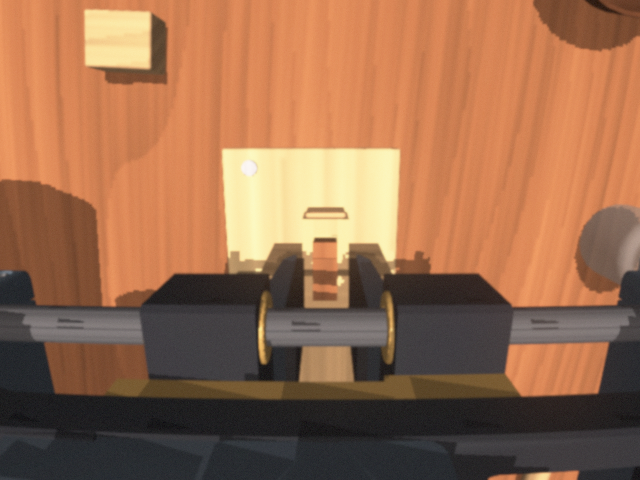

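View pics/s12.png

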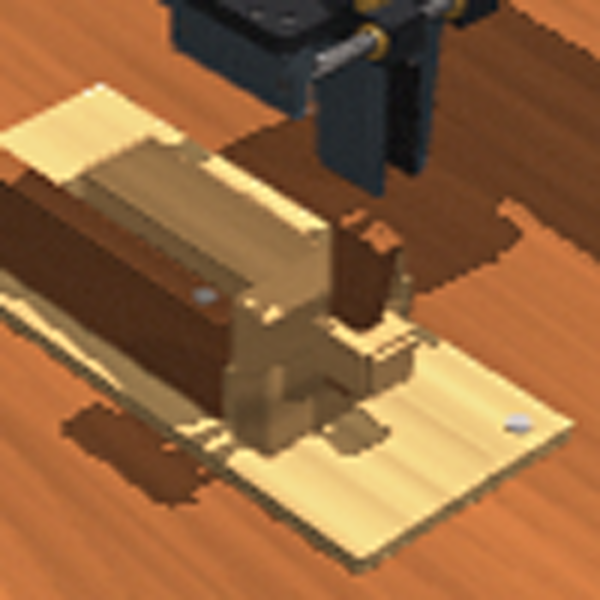

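```bash
python3 -m crank '[{"gripper":1,"linear":[5,-0.8,2],"delta_rot":[0,0,0]},{"gripper":1,"linear":[12,-0.8,2],"delta_rot":[0,0,0]},{"gripper":1,"linear":[20,-0.8,2],"delta_rot":[0,0,0]},{"gripper":1,"linear":[26,-0.8,2],"delta_rot":[0,0,0]},{"gripper":1,"linear":[26,-0.8,2],"delta_rot":[0,0,0]}]'; python3 -m crank '[{"gripper":1,"linear":[3,0,0],"delta_rot":[0,0,0]},{"gripper":1,"linear":[3,0,0],"delta_rot":[0,0,0]}]'; python3 - <<'E'
from h import *
s,t,M=state(); print(tojig(t),s['force'],s['gripper_width'],s['joint_vel'].round(1))
E
```

```text
clock: 15.15
tcp_pos: [526.4, 58.2, 148.9]
ee_rot: [-104.4, 89.6, 170.3]
force: [0.2, 0.3, -0.7]
gripper_width: 0.6
clock: 15.32
tcp_pos: [526.1, 58.2, 145.1]
ee_rot: [-102.8, 89.6, 171.9]
force: [0.2, -0.2, 0.1]
gripper_width: 0.8
[ 40.3   5.5 100.1] [ 0.19579344 -0.16723487  0.10393123] 0.8134247100440147 [-0.1 -0.7 -0.5  0.1  0.9 -0.1]
```

```bash
python3 -m crank '[{"gripper":1,"linear":[0,2,0.5],"delta_rot":[0,0,0]},{"gripper":1,"linear":[0,2,0.5],"delta_rot":[0,0,0]}]'; python3 -m crank '[{"gripper":1,"linear":[1,0,0],"delta_rot":[0,0,0]},{"gripper":1,"linear":[1,0,0],"delta_rot":[0,0,0]}]';python3 -m crank '[{"gripper":1,"linear":[1,0,0],"delta_rot":[0,0,0]},{"gripper":1,"linear":[1,0,0],"delta_rot":[0,0,0]}]'; python3 - <<'E'
from h import *
s,t,M=state(); print(tojig(t),s['force'],s['gripper_width'],s['joint_vel'].round(1))
E
```

```text
clock: 15.48
tcp_pos: [528.6, 57.9, 145.2]
ee_rot: [-103.7, 89.6, 171.1]
force: [-0.8, 0.6, 0.5]
gripper_width: 0.6
clock: 15.65
tcp_pos: [528.8, 57.9, 144.4]
ee_rot: [-104.8, 89.6, 169.9]
force: [0.4, -0.0, 0.6]
gripper_width: 0.1
clock: 15.82
tcp_pos: [529.1, 57.8, 143.6]
ee_rot: [-105.3, 89.7, 169.4]
force: [-0.3, 0.0, 4.5]
gripper_width: 0.6
[39.7  2.5 98.6] [-0.2876243   0.02734073  4.46339673] 0.6427310345110047 [ 0.  -0.  -0.1  0.  -0.  -0. ]
```

```bash
python3 -m crank '[{"gripper":1,"linear":[1,0,0],"delta_rot":[0,0,0]},{"gripper":1,"linear":[1,0,0],"delta_rot":[0,0,0]}]';python3 -m crank '[{"gripper":1,"linear":[1.2,0,0],"delta_rot":[0,0,0]},{"gripper":1,"linear":[1.2,0,0],"delta_rot":[0,0,0]}]'
```

```text
clock: 15.98
tcp_pos: [529.5, 57.9, 143.3]
ee_rot: [-109.1, 89.7, 165.6]
force: [-0.7, 0.7, 9.2]
gripper_width: 0.2
clock: 16.15
tcp_pos: [530.0, 57.9, 143.0]
ee_rot: [-117.8, 89.8, 156.9]
force: [-2.0, 0.2, 14.8]
gripper_width: 0.3
```

```bash
python3 -m crank '[{"gripper":1,"linear":[1.3,-0.5,0],"delta_rot":[0,0,0]},{"gripper":1,"linear":[1.3,-0.5,0],"delta_rot":[0,0,0]},{"gripper":1,"linear":[1.3,-0.5,0],"delta_rot":[0,0,0]}]'
```

```text
clock: 16.4
tcp_pos: [530.2, 57.9, 142.9]
ee_rot: [-159.7, 89.9, 115.0]
force: [-2.9, 0.8, 20.6]
gripper_width: 0.7
```

```bash
python3 -m crank '[{"gripper":1,"linear":[1,0,0],"delta_rot":[0,0,0]},{"gripper":1,"linear":[1,0,0],"delta_rot":[0,0,0]},{"gripper":1,"linear":[1,0,0],"delta_rot":[0,0,0]}]';python3 -m crank '[{"gripper":1,"linear":[-5,0,0],"delta_rot":[0,0,0]},{"gripper":1,"linear":[-30,0,0],"delta_rot":[0,0,0]},{"gripper":1,"linear":[-70,0,0],"delta_rot":[0,0,0]},{"gripper":1,"linear":[-90,0,40],"delta_rot":[0,0,0]},{"gripper":1,"linear":[-90,0,55],"delta_rot":[0,0,0]}]'; python3 - <<'E'
from h import *
import pickle
s,t,M=state(); print(tojig(t),s['force'],s['wrist_torque'])
c=vision.get_calibration('wrist');im=vision.read_camera('wrist')[:,:,::-1]
pickle.dump((c,t,M),open('w13.pkl','wb'))
cv2.imwrite('pics/w13.png',im);crop(im,250,100,140,150,5,'pics/w13a.png')
im=vision.read_camera('scene')[:,:,::-1]; cv2.imwrite('pics/s13f.png',im); crop(im,250,170,120,105,6,'pics/s13.png')
E
```

```text
clock: 16.65
tcp_pos: [530.4, 57.9, 142.8]
ee_rot: [147.8, 89.9, 62.5]
force: [-4.5, -0.9, 18.9]
gripper_width: 1.0
clock: 17.07
tcp_pos: [537.0, 1.4, 237.1]
ee_rot: [83.0, 89.6, -2.2]
force: [1.5, -0.4, 0.1]
gripper_width: 0.3
[-17.2  -0.7 192.1] [ 1.50703966 -0.37876098  0.09613415] [-0.01434987 -0.12746845 -0.00176025]
```

View pics/w13a.png

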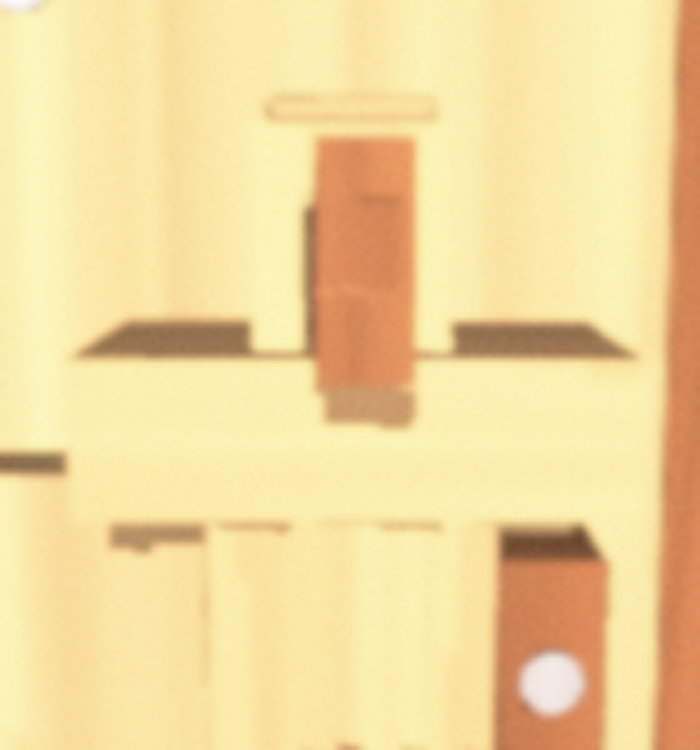

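View pics/s13.png

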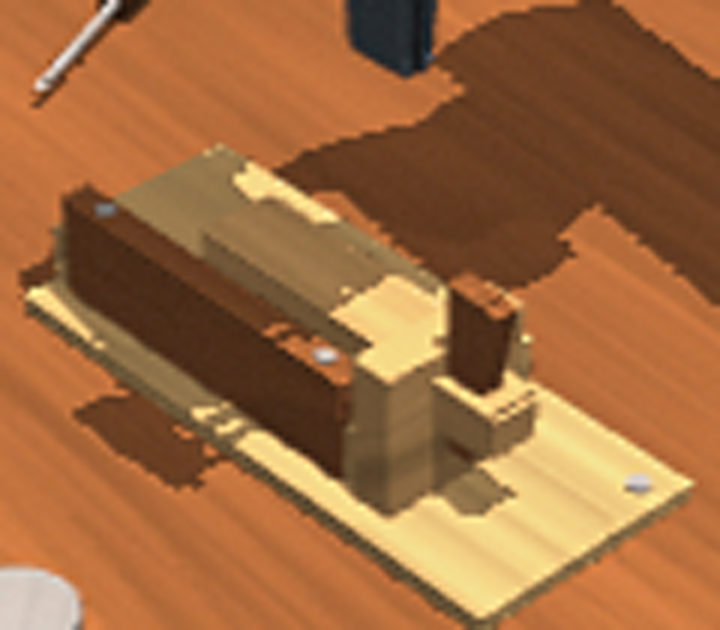

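View pics/s13f.png

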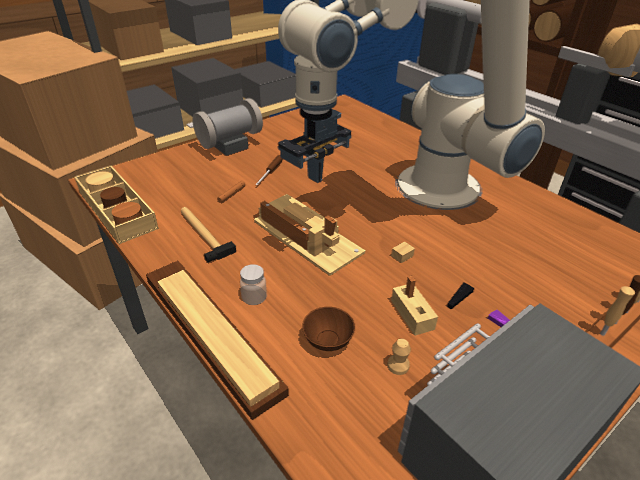

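```bash
python3 - <<'E'
from h import *
import pickle
c,t,M=pickle.load(open('w13.pkl','rb'))
P=lambda a,b:(250+a/5-.4,100+b/5-.4)
for n,a,b,z in [('kTL',316,138,128),('kTR',415,138,128),('kBL',316,389,128),('kBR',415,389,128),('post24',200,356,92),('post0',300,524,92),('ten58',350,121,78),('tenL',250,200,78),('tenR',450,200,78)]: print(n,tojig(onz(c,*P(a,b),z)))
im=vision.read_camera('wrist')[:,:,::-1]; print(bot.sense()['clock'])
crop(im,270,190,100,70,8,'pics/w14.png')
E
```

```text
kTL [55.2  5.9 83. ]
kTR [55.2 -6.6 83. ]
kBL [23.5  6.1 83. ]
kBR [23.5 -6.7 83. ]
post24 [24.5 23.9 47. ]
post0 [-0.5  9.5 47. ]
ten58 [58.3  1.9 33. ]
tenL [46.7 17.  33. ]
tenR [ 46.7 -13.2  33. ]
17.2167
```

View pics/w14.png

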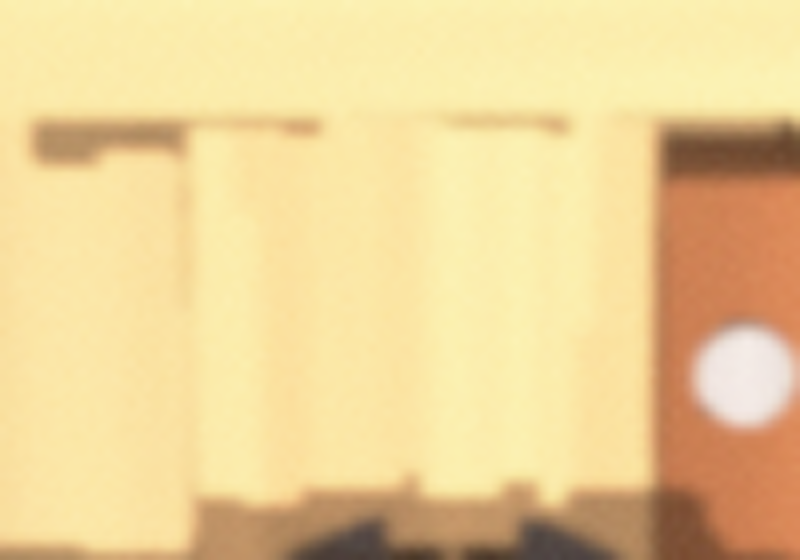

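```bash
python3 - <<'E'
from h import *
s,t,M=state(); print(tojig(t)); move(jig(39,1.5,104),-85.25)
E
```

```text
[-16.4   1.2 188.3]
clock 17.22 tcp [535.1   2.  233.3] az -85.4 F [ 0.1  0.2 -0.5] w 0.4
 -> linear [84.3, -0.6, -55.3] rot [-0.13, -0.05, -0.1]
```

```bash
python3 -m crank '[{"gripper":1,"linear":[10,-0.6,-30],"delta_rot":[0,0,0]},{"gripper":1,"linear":[40,-0.6,-55],"delta_rot":[0,0,0]},{"gripper":1,"linear":[65,-0.6,-55],"delta_rot":[0,0,0]},{"gripper":1,"linear":[79,-0.6,-55],"delta_rot":[0,0,0]},{"gripper":1,"linear":[79,-0.6,-55],"delta_rot":[0,0,0]}]'; python3 -m crank '[{"gripper":1,"linear":[0,0,0],"delta_rot":[0,0,0]},{"gripper":1,"linear":[0,0,0],"delta_rot":[0,0,0]}]'; python3 - <<'E'
from h import *
s,t,M=state(); print(tojig(t),s['force']); move(jig(39,1.5,100),-85.25)
E
```

```text
clock: 17.63
tcp_pos: [527.8, 58.1, 151.1]
ee_rot: [-110.1, 89.7, 164.6]
force: [-1.5, -1.3, -1.0]
gripper_width: 0.1
clock: 17.8
tcp_pos: [527.7, 58.4, 151.4]
ee_rot: [-109.9, 89.7, 164.8]
force: [-0.0, 0.7, 0.1]
gripper_width: 0.5
[ 40.4   3.9 106.4] [-0.04406195  0.74051736  0.14555376]
clock 17.80 tcp [527.7  58.4 151.4] az -85.3 F [-0.   0.7  0.1] w 0.5
 -> linear [6.4, 2.4, 1.4] rot [-0.05, -0.1, 0.27]
```

```bash
python3 -m crank '[{"gripper":1,"linear":[3,2.4,1.4],"delta_rot":[0,0.1,0.3]},{"gripper":1,"linear":[6,2.4,1.4],"delta_rot":[0,0.1,0.3]},{"gripper":1,"linear":[6,2.4,1.4],"delta_rot":[0,0.1,0.3]}]'; python3 -m crank '[{"gripper":1,"linear":[2,0,0],"delta_rot":[0,0,0]},{"gripper":1,"linear":[2,0,0],"delta_rot":[0,0,0]}]'; python3 - <<'E'
from h import *
s,t,M=state(); print(tojig(t),s['force']); move(jig(39,1.5,100),-85.25)
E
```

```text
clock: 18.05
tcp_pos: [530.3, 57.0, 145.4]
ee_rot: [163.4, 89.8, 78.1]
force: [0.0, -0.3, -0.2]
gripper_width: 0.3
clock: 18.22
tcp_pos: [530.3, 56.9, 143.4]
ee_rot: [160.7, 89.8, 75.3]
force: [-0.4, 0.7, -0.8]
gripper_width: 0.2
[38.6  1.4 98.4] [-0.40866495  0.7399358  -0.77001839]
clock 18.22 tcp [530.3  56.9 143.4] az -85.3 F [-0.4  0.7 -0.8] w 0.2
 -> linear [-1.6, -0.1, -0.4] rot [-0.09, -0.2, -0.07]
```

```bash
python3 -m crank '[{"gripper":1,"linear":[1.2,0,0],"delta_rot":[0,0,0]},{"gripper":1,"linear":[1.2,0,0],"delta_rot":[0,0,0]}]';  python3 -m crank '[{"gripper":1,"linear":[1.2,-0.4,0],"delta_rot":[0,0,0]},{"gripper":1,"linear":[1.2,-0.8,0],"delta_rot":[0,0,0]}]'; python3 -m crank '[{"gripper":1,"linear":[1,-1,0],"delta_rot":[0,0,0]},{"gripper":1,"linear":[1,-1.2,0],"delta_rot":[0,0,0]}]'
```

```text
clock: 18.38
tcp_pos: [530.6, 56.9, 142.8]
ee_rot: [149.4, 89.8, 64.0]
force: [-1.5, -0.1, 9.3]
gripper_width: 0.5
clock: 18.55
tcp_pos: [530.6, 56.9, 142.7]
ee_rot: [128.1, 89.7, 42.8]
force: [-1.0, 1.5, 14.8]
gripper_width: 0.3
clock: 18.72
tcp_pos: [530.5, 56.9, 142.7]
ee_rot: [114.4, 89.5, 29.0]
force: [0.9, 1.2, 12.0]
gripper_width: 0.5
```

```bash
python3 -m crank '[{"gripper":1,"linear":[1.1,-1.5,0],"delta_rot":[0,0,0]},{"gripper":1,"linear":[1.1,-1.5,0],"delta_rot":[0,0,0]}]';  python3 -m crank '[{"gripper":1,"linear":[1.2,-2,0],"delta_rot":[0,0,0]},{"gripper":1,"linear":[1.2,-2,0],"delta_rot":[0,0,0]}]'; python3 -m crank '[{"gripper":1,"linear":[1.2,-2,0],"delta_rot":[0,0,0]},{"gripper":1,"linear":[1.2,-2,0],"delta_rot":[0,0,0]}]'
```

```text
clock: 18.88
tcp_pos: [530.4, 56.9, 142.8]
ee_rot: [106.3, 89.4, 21.0]
force: [2.5, 2.2, 11.7]
gripper_width: 0.4
clock: 19.05
tcp_pos: [530.1, 56.8, 142.8]
ee_rot: [101.5, 89.1, 16.2]
force: [2.8, 1.5, 11.6]
gripper_width: 0.8
clock: 19.22
tcp_pos: [530.0, 56.8, 142.8]
ee_rot: [98.6, 88.9, 13.3]
force: [4.1, 2.0, 12.3]
gripper_width: 0.3
```

```bash
python3 -m crank '[{"gripper":1,"linear":[-5,0,0],"delta_rot":[0,0,0]},{"gripper":1,"linear":[-30,0,0],"delta_rot":[0,0,0]},{"gripper":1,"linear":[-60,0,20],"delta_rot":[0,0,0]},{"gripper":1,"linear":[-75,0,45],"delta_rot":[0,0,0]},{"gripper":1,"linear":[-75,0,45],"delta_rot":[0,0,0]}]'; python3 - <<'E'
from h import *
import pickle
move(jig(-5,2.5,175),-85.25)
E
```

```text
clock: 19.63
tcp_pos: [534.1, 8.7, 221.3]
ee_rot: [92.3, 88.6, 6.8]
force: [0.9, 0.4, 0.6]
gripper_width: 0.4
clock 19.63 tcp [534.1   8.7 221.3] az -85.4 F [0.9 0.4 0.6] w 0.4
 -> linear [1.3, -0.9, -4.7] rot [-0.19, -0.06, -1.44]
```

```bash
python3 -m crank '[{"gripper":1,"linear":[1,-0.9,0],"delta_rot":[-0.2,0,-1.4]},{"gripper":1,"linear":[1,-0.9,0],"delta_rot":[-0.2,0,-1.4]},{"gripper":1,"linear":[1,-0.9,0],"delta_rot":[-0.2,0,-1.4]}]'; python3 - <<'E'
from h import *
import pickle
s,t,M=state(); print(tojig(t),s['ee_rot'])
c=vision.get_calibration('wrist');im=vision.read_camera('wrist')[:,:,::-1]
pickle.dump((c,t,M),open('w15.pkl','wb'))
crop(im,270,120,110,120,6,'pics/w15.png')
im=vision.read_camera('scene')[:,:,::-1]; crop(im,310,200,50,60,12,'pics/s15.png')
E
```

```text
clock: 19.88
tcp_pos: [533.2, 8.7, 220.1]
ee_rot: [142.6, 89.9, 57.3]
force: [-0.4, -0.2, 0.3]
gripper_width: 0.1
[ -9.6   2.5 175.1] [142.58646973  89.92162264  57.34095209]
```

View pics/w15.png

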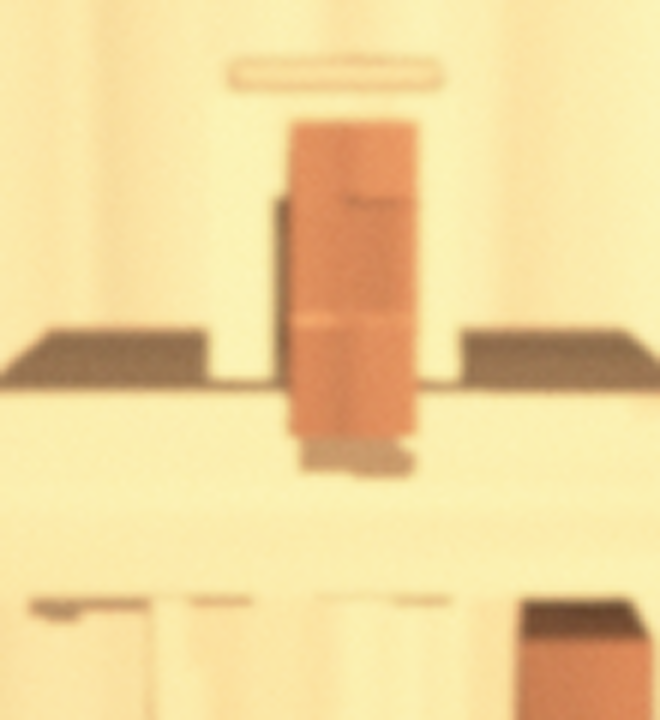

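View pics/s15.png

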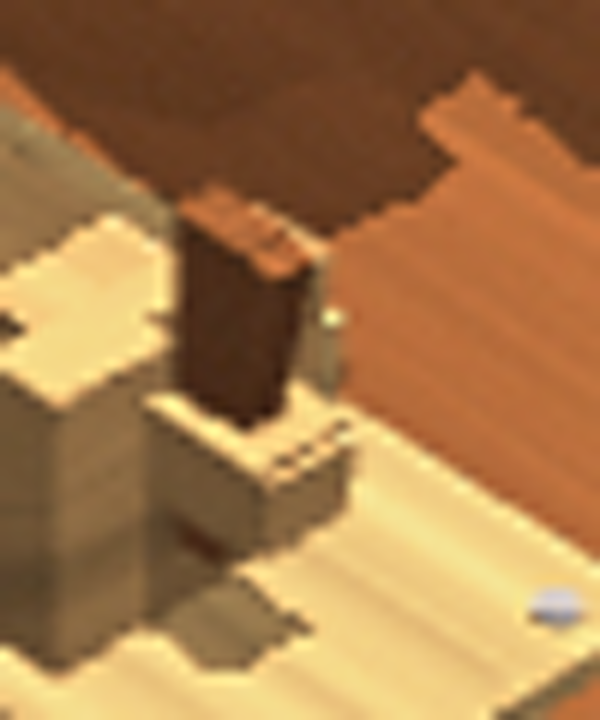

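```bash
python3 - <<'E'
from h import *
t=vision.read_camera('top')[:,:,::-1]; cv2.imwrite('pics/t16.png',t)
print(bot.sense()['clock'],bot.finish_job())
E
```

```text
the job is handed in; nothing more can be done
20.0333 None
```

I pushed the rail home, stood the wooden key in its slot against the post and pressed it tight, and handed the job in at 20.0 s with the gripper well clear.

- **Rail:** I slid it sideways flush against the fence, then pushed it along from its rear end. It stopped on the post at about 34 to 39 N. That is close to the 40 N limit, but only the closed fingers were touching. In the last wrist pictures the shoulder shows no gap, and the tenon sticks out as far as it should (58.3 mm measured at a point that should be at 58).
- **Key:** I took the brown key from the stand and lowered it thin end down behind the post, then pressed on its top with closed fingertips. The press peaked at about 20.6 N, just over the 12 to 20 N you gave, and held near 19 N. The fingertips stopped about 84 mm above bed level, against about 83 mm expected. The straight face measured 23.5 mm, with the post's far face at 24.5 mm in the same picture; both should be 24 mm.
- **Sideways offset:** the pressing drifted sideways, leaving the key's top about 2 mm towards the fence from the slot's centre. A second press at 12 to 15 N, nudging it back, hardly changed that. I took it as the slot's side play and left it.
- **Other things:** the scene picture after the first press showed the bar, bowl, jar and other items where they were. I saved a top picture just before handing in but did not view it.

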